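Set up the hub bolting station and hang the nut runners on the balancer

ROBOT

A 6-joint arm with a two-finger parallel gripper is mounted at the origin on the work surface. World frame = base frame: x ahead of the robot, y to its left, z up, the work surface at z = 0. Lengths are in m, angles in degrees, forces in N, time in s.
With the tool pointing down it reaches from about 0.25 to 0.725 m from the base axis. Payload 9.7 kg.
Tool frame: the origin (TCP) lies midway between the tips of the shut fingers; the grasp point (between the pads) lies bot.hold_point_z behind it (bot.hold_point_z is the distance from the TCP to the grasp point, in m); z points along the fingers, y is the line along which they close (so a half turn about z gives the same grasp; the last joint's range is limited). The gripper opens to 85 mm and grips with 20 to 120 N. Pads are 22 mm wide; open, the fingers measure 114 mm over their backs; the gripper's body (76 mm by 85 mm) begins 54 mm behind the grasp point. The pads swing forward as they close: fully open they stand 13 mm farther back than shut.
Start: joints at [-63.827, 4.979, 10.078, 95.1, 0, 90], TCP at [0.243, -0.494, 0.231] pointing down, gripper open.
Joint ranges: [-179.16, 179.16], [-48.56, 103.87], [-65.8, 70.77], [-126.05, 130.52], [-82.76, 87.17], [-180, 180]. Speed limits (degrees/s): [127.2, 127.2, 147.25, 180, 180, 180].

INTERFACE

Orientations are given as [roll, pitch, yaw] about the fixed x, y, z axes, in that order (R = Rz(yaw) Ry(pitch) Rx(roll)).
In Python, from workcell import bot, camera, camera_model, ticket gives the robot as it stands.
- The arm moves only by the tool send_rows, never from a script. Its argument "targets" is text: rows parted by semicolons, each of 5 numbers parted by spaces: the shift along the tool's x, y, z in mm, then the turn about the tool's z in degrees, then the closure in counts, from 0 (fully open) to 255 (shut). A call has 1 to 20 rows; each row is the pose to reach, as a shift and turn from the pose commanded when the call began, along the tool's axes at that moment; what a row does not reach only later rows make up. A row lasts 1/8 s, in which the tool goes at most 62.5 mm and 10.7 degrees, less where a joint would pass 70% of its speed; a pose out of reach is approached as far as the arm can. A call with a gripper value outside its range is refused whole. The fingers move at their own pace and stop on an object; "newtons" is the grip in N (left out, the last holds). Time passes only in rows, so rows that repeat a pose let the fingers close. It gives the time, the measured TCP pose, the force, the opening and the grip force at its end, in the units of the state.
- bot.get_obs(): the state, without advancing time (a new reading comes with each control period).
- camera(name): name is "scene" or "top" or "wrist"; returns the picture (400x640x3 uint8, blue, green, red); there is no depth.
- camera_model(name): a dict with "K" (3x3 intrinsics, pixels), "pose" (4x4, takes a point from camera to world coordinates); the wrist camera has in their place "T_tool_cam" (4x4, takes a point from camera to tool coordinates, whose origin is the TCP and whose axes are the flange's). Camera axes: x right, y down, z forward; pixel columns grow to the right and rows downward; lengths in m; the calibration is good to about 2 mm. A picture is of the moment at which its call begins: read the wrist's pose just before it. camera_model takes no time and is no camera call.
- ticket.job_done(): hands the job in; it is judged then, once.
The state is a dict: "time": time; "q": joint angles; "qd": joint speeds; "joint_efforts": joint torques, N m; "ee_pos": TCP position; "tcp_rot": TCP orientation; "wrist_force": force on the tool from outside, world axes, zero at the start; "torque": the same for the moment, N m; "opening": finger opening in m; "grasp_force": force on a finger pad.
Only numpy, scipy, OpenCV 4.12 (cv2) and the standard library are available. Lean on these libraries where they do the work, as an engineer would, in place of code of your own. Each camera call takes 0.05 s, during which the arm holds its last target. There are 200 camera calls.

TASK

Get the hub station ready for bolting: first seat the flange whose holes match the studs flat on the stud plate, then lay the retaining bar over it, centred in the two saddles. Hang every nut runner standing on the bench by its hook on the balancer's crossbar, one in each place: let each down slowly until the sprung frame bears it and has stopped sinking, and only then let go, so that the frame neither drops nor springs up. Do not disturb the oil bottle, the carton or the spray can.

Things in the scene. Friction and masses are not known exactly. Their poses are not given: they have to be found in the camera images.
- fixture: fixed steel stud plate, 120 (x) x 230 (y) x 20 mm, with two grey saddle posts at y = -92 and +92 mm. Origin: centre of its underside, on the bench. Three studs, 10 mm thick, with tapered tips, rise 22 mm above the plate's top at (x, y) = (-32,-30), (-32,30) and (34,0) mm. Each post is 56 (x) x 26 (y) mm; its seat is 86 mm above the bench, between two cheeks 34 mm apart in x that rise 16 mm above the seat (top at 102 mm)
- seat (a point): centre of the stud plate's top face (20 mm above the bench), axes as the fixture's: a fitted flange's origin comes here, with its axes along the fixture's
- saddle (a point): point midway between the two saddle seats, at seat height (86 mm above the bench), axes as the fixture's: the laid bar's origin comes here, its long y axis along the fixture's y
- flange_a: loose square steel flange 110 x 110 x 12 mm with a square 34 x 34 mm grip boss in the middle (top 54 mm above the underside). Origin: centre of the underside. Three through holes, 15 mm wide, at (x, y) = (-32,-30), (-32,30) and (34,0) mm. About 0.5 kg
- flange_b: the same flange but with four holes at (+-32, +-30) mm. May be absent
- flange_c: the same flange but with three holes at (-26,-42), (-26,42) and (40,0) mm. May be absent
- bar: loose square retaining bar, aluminium, 24 x 24 mm, 220 mm long along its y axis. Origin: centre of its underside, so 12 mm below the bar's middle. 0.3 kg. The seated flange's boss ends 12 mm below the laid bar
- frame (a joint): sink angle of the balancer's swing frame, rad: 0 level (empty), growing as it sinks. It reaches 180 mm towards the robot from a pivot 270 mm up on a fixed stand (base 100 x 200 mm). A spring of about 5.1 N m/rad, lightly damped, holds it up: each tool sinks it 0.11 to 0.18 rad (20 to 32 mm at the crossbar, 157 N/m there); dropped or pushed, it bounces
- slot1 (a point): middle of the right hanging place on the swing frame's crossbar, on its axis (sinks with the frame). The crossbar is a round 10 mm rod along the frame's y axis, about 270 mm above the bench when empty; 22 mm collars, 85 mm apart, divide it into three places (centres 85 mm apart); side rails run from its ends, 135 mm either side of the middle place, back to the stand. The point's x axis points away from the robot to the stand
- slot2 (a point): middle of the middle hanging place on the swing frame's crossbar, on its axis (sinks with the frame). The crossbar is a round 10 mm rod along the frame's y axis, about 270 mm above the bench when empty; 22 mm collars, 85 mm apart, divide it into three places (centres 85 mm apart); side rails run from its ends, 135 mm either side of the middle place, back to the stand. The point's x axis points away from the robot to the stand
- slot3 (a point): middle of the left hanging place on the swing frame's crossbar, on its axis (sinks with the frame). The crossbar is a round 10 mm rod along the frame's y axis, about 270 mm above the bench when empty; 22 mm collars, 85 mm apart, divide it into three places (centres 85 mm apart); side rails run from its ends, 135 mm either side of the middle place, back to the stand. The point's x axis points away from the robot to the stand
- tool1: nut runner standing upright on its 52 mm wide round nose; black body 44 mm wide up to 85 mm; above it a steel rod hook (rod 8 mm thick) in the x-z plane: shank on the -x side, arched crook with its underside 133 mm up in the middle, short lip on the +x side ending 112 mm up, 18 mm out, so a rod can enter from +x between 85 and 112 mm up; on top a square 20 x 20 mm grip from 137 to 183 mm. Origin: centre of the underside. 0.3 to 0.5 kg. May be absent
- tool1_crook (a point): point in the tool's hook, 128 mm above its underside, where the axis of the crossbar lies when the tool hangs; axes as the tool's
- tool2: nut runner standing upright on its 52 mm wide round nose; black body 44 mm wide up to 85 mm; above it a steel rod hook (rod 8 mm thick) in the x-z plane: shank on the -x side, arched crook with its underside 133 mm up in the middle, short lip on the +x side ending 112 mm up, 18 mm out, so a rod can enter from +x between 85 and 112 mm up; on top a square 20 x 20 mm grip from 137 to 183 mm. Origin: centre of the underside. 0.3 to 0.5 kg. May be absent
- tool2_crook (a point): point in the tool's hook, 128 mm above its underside, where the axis of the crossbar lies when the tool hangs; axes as the tool's
- tool3: nut runner standing upright on its 52 mm wide round nose; black body 44 mm wide up to 85 mm; above it a steel rod hook (rod 8 mm thick) in the x-z plane: shank on the -x side, arched crook with its underside 133 mm up in the middle, short lip on the +x side ending 112 mm up, 18 mm out, so a rod can enter from +x between 85 and 112 mm up; on top a square 20 x 20 mm grip from 137 to 183 mm. Origin: centre of the underside. 0.3 to 0.5 kg. May be absent
- tool3_crook (a point): point in the tool's hook, 128 mm above its underside, where the axis of the crossbar lies when the tool hangs; axes as the tool's
- oil: bystander: grey bottle, 72 mm wide, 150 mm tall, origin under its centre
- carton: bystander: open cardboard box 100 x 140 x 70 mm, origin under its centre
- spraycan: bystander: white spray can, 60 mm wide, 140 mm tall, origin under its centre
Not all that is in view belongs to the job. What is shaped like the flange_a but green or yellow is not meant.

How it is judged:
By the outcome, as a careful person would: the job done as asked, in the order asked, and still so for the second after the job is handed in, with the robot touching nothing.
Of flange_b, flange_c only 1 to 2 are there at a start; the rules pass over those that are not, and their reading is None.
Of tool1, tool2, tool3 only 2 to 3 are there at a start; the rules pass over those that are not, and their reading is None.
At some moment in a run one of flange_a, bar may be knocked a few centimetres aside while the robot is not near it.
It also fails if it takes over 210 s, if anything falls off the work surface, if the arm or the gripper's body presses on something with over 40 N, if the wrist force passes 120 N, or if a joint passes its speed limit or range.

## Working session

There is one attempt and no reset: what is moved stays moved. The work goes in short steps, Python scripts to look and compute and a tool call to move; the robot and the scene stay as the last step left them, time stands still between calls to the robot, and variables do not carry over. Pictures are saved under pics/ and viewed, at most 14 in all, crops included, and the job is handed in when it is done.

Besides the shell and the picture viewer there is one more tool, called after "Call:" as name(argument=value, ...), one argument or row to a line, values as JSON. send_rows: Moves the arm, as the interface text tells. Its arguments: {"type":"object","properties":{"targets":{"type":"string"},"newtons":{"type":"number"}},"required":["targets"]}

```bash
ls; mkdir -p pics
python3 - <<'E'
from workcell import bot,camera,camera_model,ticket
import cv2
o=bot.get_obs();print(o,bot.hold_point_z)
for n in("scene","top"):
    cv2.imwrite(f"pics/{n}0.png",camera(n)); m=camera_model(n);print(n,m)
print(camera_model("wrist"))
E
```

```text
pics
{'time': 0.0, 'q': array([-6.38284402e+01,  5.01345785e+00,  1.00331756e+01,  9.50987176e+01,
        7.64568142e-04,  9.00005758e+01]), 'qd': array([ 0.01982766, -0.02351974,  0.09999659, -0.01790558, -0.01363484,
       -0.04406219]), 'joint_efforts': array([ 1.61898765e-04, -5.20390749e+01,  4.64801109e+01,  1.63726998e-02,
        3.73672208e-05,  3.55830139e-05]), 'ee_pos': array([ 0.24248609, -0.4934063 ,  0.23054899]), 'tcp_rot': array([-1.79921000e+02, -7.63773505e-04,  2.61709829e+01]), 'wrist_force': array([ 0.15307371, -0.37721192, -0.65070903]), 'torque': array([-3.10480985e-02, -3.52449504e-05,  6.67884737e-03]), 'grasp_force': 0.0, 'opening': 0.08571145588144685} 0.0187
scene {'K': array([[389.48270518,   0.        , 323.25427847],
       [  0.        , 389.48270518, 196.33562085],
       [  0.        ,   0.        ,   1.        ]]), 'pose': array([[ 0.68654409,  0.59776375, -0.41392719,  1.05258278],
       [ 0.72703546, -0.55753506,  0.40071697, -0.46392746],
       [ 0.00875516, -0.57604961, -0.81736785,  1.26554891],
       [ 0.        ,  0.        ,  0.       
[... 350 characters left out ...]
69344e-02],
       [ 7.10695052e-03, -8.65316126e-02, -9.96223756e-01,
         1.83433187e+00],
       [ 0.00000000e+00,  0.00000000e+00,  0.00000000e+00,
         1.00000000e+00]])}
{'K': array([[327.36944905,   0.        , 317.03614002],
       [  0.        , 327.36944905, 198.39473811],
       [  0.        ,   0.        ,   1.        ]]), 'T_tool_cam': array([[-8.32355112e-04, -9.60764499e-01, -2.77364173e-01,
         7.02467765e-02],
       [ 9.99999609e-01, -7.16459636e-04, -5.19193958e-04,
        -3.78578421e-04],
       [ 3.00102888e-04, -2.77364497e-01,  9.60764719e-01,
        -1.42592136e-01],
       [ 0.00000000e+00,  0.00000000e+00,  0.00000000e+00,
         1.00000000e+00]])}
```

View pics/top0.png

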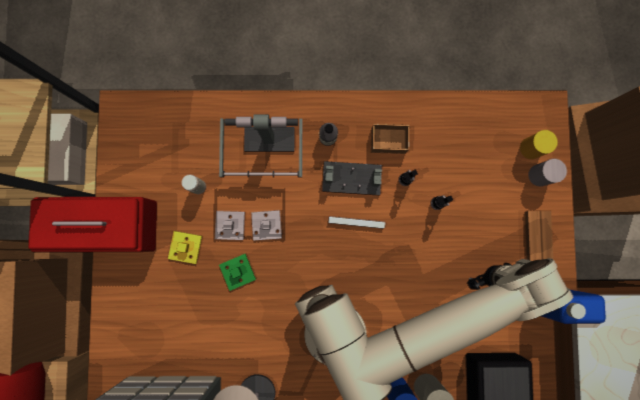

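View pics/scene0.png

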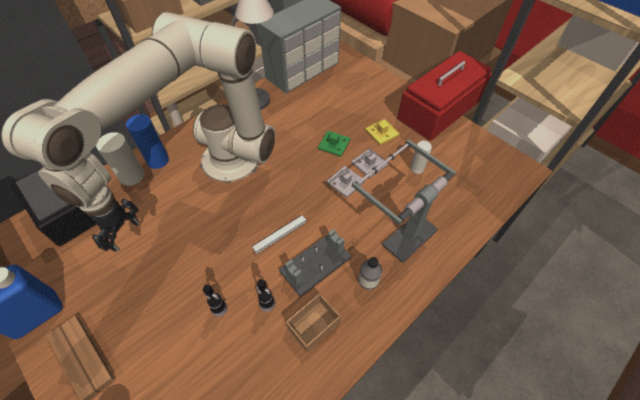

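The top view shows two steel flanges (230,226) and (266,226), with lookalikes in yellow (185,248) and green (238,272). The fixture is at (352,178), the bar at (357,223), and the tools at (407,177) and (442,202). The frame is at (261,150), the oil at (329,133), the carton at (391,138) and the can at (192,184). I'll choose between the two steel flanges by their hole pattern, using a close crop.

```bash
cat > h.py <<'E'
import numpy as np, cv2
from scipy.spatial.transform import Rotation as R
from workcell import bot,camera,camera_model,ticket
def cam(n,o=None):
    m=camera_model(n)
    if n!="wrist": return m["K"],m["pose"]
    o=o or bot.get_obs(); T=np.eye(4);T[:3,:3]=R.from_euler('xyz',o["tcp_rot"],degrees=True).as_matrix();T[:3,3]=o["ee_pos"]
    return m["K"],T@m["T_tool_cam"]
def ray(KP,px,z):
    K,P=KP; px=np.atleast_2d(np.asarray(px,float)); d=np.c_[px,np.ones(len(px))]@np.linalg.inv(K).T@P[:3,:3].T
    return P[:3,3]+d*((z-P[2,3])/d[:,2:])
def proj(KP,X):
    K,P=KP; X=np.atleast_2d(X); c=(X-P[:3,3])@P[:3,:3]; u=c@K.T; return u[:,:2]/u[:,2:]
def move(p,yaw):
    "shift in tool axes (mm) and turn (deg) from the current pose to TCP p, tool down with yaw"
    o=bot.get_obs(); Rm=R.from_euler('xyz',o["tcp_rot"],degrees=True).as_matrix()
    d=Rm.T@(np.asarray(p)-o["ee_pos"])*1e3; t=-(yaw-o["tcp_rot"][2]); t=(t+180)%360-180
    print("shift",d.round(1),"turn",round(t,1))
def crop(n,im,x0,y0,x1,y1,s):
    cv2.imwrite(f"pics/{n}.png",cv2.resize(im[y0:y1,x0:x1],None,fx=s,fy=s,interpolation=cv2.INTER_CUBIC))
E
python3 - <<'E'
from h import *
im=cv2.imread("pics/top0.png")
a=cv2.resize(im[190:290,160:290],None,fx=6,fy=6,interpolation=cv2.INTER_CUBIC)
cv2.imwrite("pics/c1.png",a)
crop("c2",im,310,150,470,245,5)
k=cam("top")
print("fix",ray(k,[[352,178]],.02),"bar",ray(k,[[330,219],[384,226]],.024),"tools",ray(k,[[407,177],[442,202]],.0),"fl",ray(k,[[230,226],[266,226]],.012),"xbar",ray(k,[[221,174],[300,175]],.27),"oil",ray(k,[[329,133]],.15))
E
```

```text
fix [[ 0.60515057 -0.07064652  0.02      ]] bar [[ 0.44323482  0.01688333  0.024     ]
 [ 0.41555853 -0.19376525  0.024     ]] tools [[ 0.6118026  -0.29188573  0.        ]
 [ 0.51142254 -0.42938006  0.        ]] fl [[0.41704511 0.40858935 0.012     ]
 [0.41680347 0.26762609 0.012     ]] xbar [[0.58378543 0.3937085  0.27      ]
 [0.58010955 0.12546501 0.27      ]] oil [[0.75430832 0.02300597 0.15      ]]
```

View pics/c1.png

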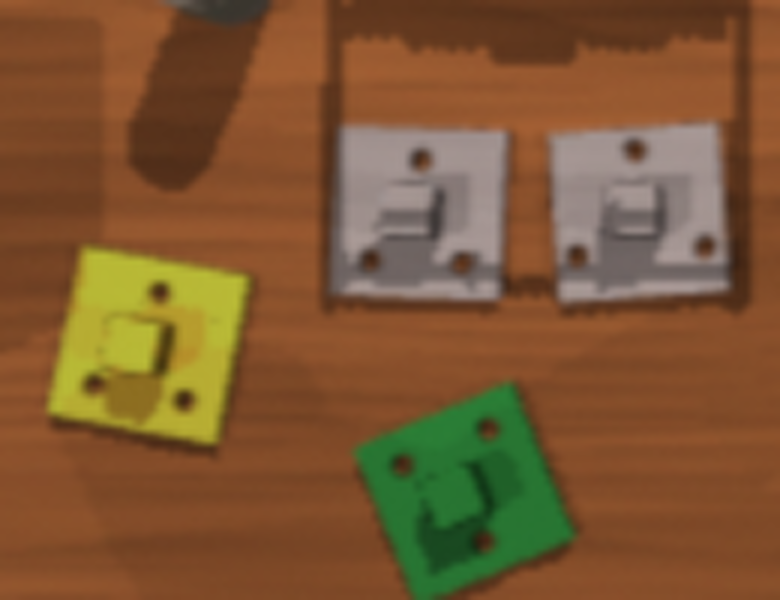

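View pics/c2.png

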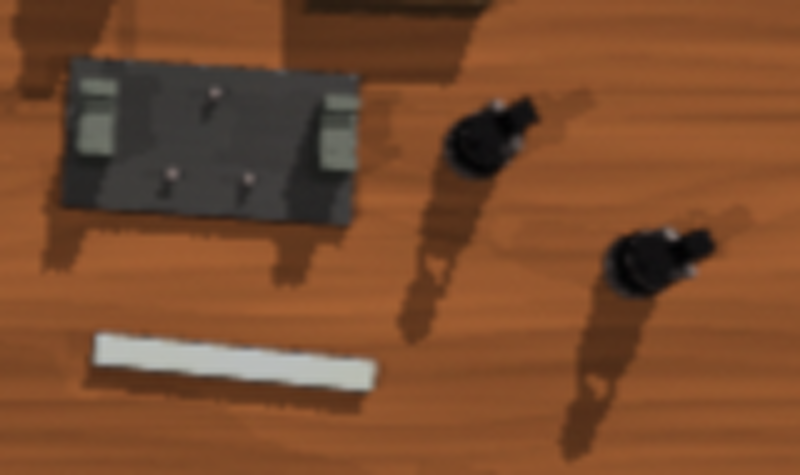

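The left steel flange has its two near holes at crop (371,260) and (463,262), which is 60 mm apart, so it is flange_a. The right one measures 84 mm, so it is flange_c. The fixture's yaw is about -3.5°. Next I take a wrist view over the fixture.

```bash
python3 -c "
from h import *
move([.60,-.09,.34],-3.5)"
```

```text
shift [ 498.8 -204.5 -109.1] turn 29.7
```

Call:
send_rows(
  targets="0 0 -109 0 0;0 0 -109 0 0;499 -204 -109 29.7 0;499 -204 -109 29.7 0;499 -204 -109 29.7 0;499 -204 -109 29.7 0;499 -204 -109 29.7 0;499 -204 -109 29.7 0;499 -204 -109 29.7 0;499 -204 -109 29.7 0;499 -204 -109 29.7 0;499 -204 -109 29.7 0;499 -204 -109 29.7 0;499 -204 -109 29.7 0;499 -204 -109 29.7 0;499 -204 -109 29.7 0",
)

```text
time: 2.1
ee_pos: [0.6001, -0.091, 0.3407]
tcp_rot: [180.0, -0.0, -3.6]
wrist_force: [-0.7, -0.5, 0.1]
opening: 0.0855
grasp_force: 0.0
```

Run:
```python
from h import *
o=bot.get_obs();im=camera("wrist");np.save("w1.npy",np.array([*o["ee_pos"],*o["tcp_rot"]]));cv2.imwrite("pics/w1.png",im);print(o["ee_pos"],o["tcp_rot"],o["time"])
print(proj(cam("wrist",o),[[.605,-.07,.02]]))
cv2.imwrite("pics/top1.png",camera("top"))
```

```text
[ 0.60006715 -0.09104359  0.34069453] [ 1.79997373e+02 -3.19719361e-02 -3.58342587e+00] 2.1
[[302.18970507 152.86086306]]
```

View pics/w1.png

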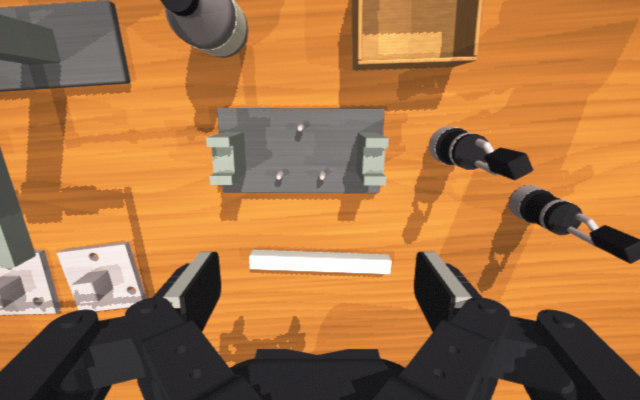

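The wrist view shows the fixture at about (300,150), with studs at (300,127), (279,175) and (322,175). The bar is at (320,263), and the tools stand at (450,145) and (530,200). I'll fit silhouettes for accuracy.

```bash
cat >> h.py <<'E'
from scipy.optimize import minimize
def box(cx,cy,sx,sy,z0,z1): return [[cx+a*sx/2,cy+b*sy/2,z] for a in(-1,1) for b in(-1,1) for z in(z0,z1)]
def cyl(r,z0,z1): return [[r*np.cos(t),r*np.sin(t),z] for t in np.linspace(0,2*np.pi,24) for z in(z0,z1)]
FIX=[box(0,0,.12,.23,0,.02)]+[box(s*22.5e-3,y,.011,.026,.02,.102) for s in(-1,1) for y in(-.092,.092)]+[box(0,y,.056,.026,.02,.086) for y in(-.092,.092)]
FLG=[box(0,0,.11,.11,0,.012),box(0,0,.034,.034,.012,.054)]
BAR=[box(0,0,.024,.22,0,.024)]
def silh(KP,parts,p,z,shape,S=4):
    m=np.zeros((shape[0]*S,shape[1]*S),np.uint8); Rz=R.from_euler('z',p[2],degrees=True).as_matrix()
    for b in parts:
        u=proj(KP,np.array(b)@Rz.T+[p[0],p[1],z]); h=cv2.convexHull(((u+.5)*S*16).astype(np.int32))
        cv2.fillConvexPoly(m,h,255,shift=4)
    return cv2.resize(m,(shape[1],shape[0]),interpolation=cv2.INTER_AREA)/255.
def grey(im,lo=0):
    h=cv2.cvtColor(im,cv2.COLOR_BGR2HSV); return ((h[...,1]<90)&(h[...,2]>=lo)).astype(float)
def fit(KP,im,parts,p0,z=0,mask=None,pad=12):
    mk=grey(im) if mask is None else mask
    s0=silh(KP,parts,p0,z,mk.shape,1)>0; roi=cv2.dilate(s0.astype(np.uint8),np.ones((2*pad+1,)*2))>0
    f=lambda q:np.abs(silh(KP,parts,[q[0]/100,q[1]/100,q[2]*5],z,mk.shape)-mk)[roi].mean()
    q0=np.array([p0[0]*100,p0[1]*100,p0[2]/5]); b=None
    for st in(1.,.3):
        b=minimize(f,q0,method="Nelder-Mead",options=dict(initial_simplex=q0+st*np.vstack([np.zeros(3),np.eye(3)]),xatol=.003,fatol=1e-6)); q0=b.x
    return np.array([q0[0]/100,q0[1]/100,q0[2]*5]),b.fun
def obsof(f):
    a=np.load(f); return dict(ee_pos=a[:3],tcp_rot=a[3:])
E
python3 - <<'E'
from h import *
im=cv2.imread("pics/w1.png");k=cam("wrist",obsof("w1.npy"))
print("fixW",fit(k,im,FIX,[.605,-.07,-3.5]));print("barW",fit(k,im,BAR,[.43,-.088,-7]))
p=ray(k,[[300,127],[279,175],[322,175]],.042);print("studs",p, p[2]-p[1])
im=cv2.imread("pics/top1.png");t=cam("top")
print("fixT",fit(t,im,FIX,[.605,-.07,-3.5],pad=6));print("barT",fit(t,im,BAR,[.43,-.088,-7],pad=6));print("fl",fit(t,im,FLG,[.417,.408,-1],pad=6))
E
```

```text
fixW (array([ 0.60689201, -0.06772343, -3.63126316]), np.float64(0.010719216365395906))
barW (array([ 0.43066811, -0.08399473, -6.03254468]), np.float64(0.022172333338372617))
studs [[ 0.64232496 -0.07089356  0.042     ]
 [ 0.57973917 -0.03706628  0.042     ]
 [ 0.57599101 -0.09605369  0.042     ]] [-0.00374816 -0.05898741  0.        ]
fixT (array([ 0.61133253, -0.09473853,  0.28910059]), np.float64(0.22938714720037418))
barT (array([ 0.43072065, -0.09185268, -6.4107455 ]), np.float64(0.480330668852907))
fl (array([ 0.42126081,  0.41230715, -2.63848787]), np.float64(0.03289072090639817))
```

```bash
python3 -c "
from h import *
move([.42,.412,.2],-2.6)"
```

```text
shift [-211.2 -490.6  140.4] turn -1.0
```

Call:
send_rows(
  targets="-100 0 0 0 0;-211 -60 0 0 0;-211 -490 0 -1 0;-211 -490 0 -1 0;-211 -490 0 -1 0;-211 -490 0 -1 0;-211 -490 0 -1 0;-211 -490 0 -1 0;-211 -490 0 -1 0;-211 -490 0 -1 0;-211 -490 0 -1 0;-211 -490 0 -1 0;-211 -490 140 -1 0;-211 -490 140 -1 0;-211 -490 140 -1 0;-211 -490 140 -1 0;-211 -490 140 -1 0",
)

```text
time: 4.32
ee_pos: [0.435, 0.0262, 0.2597]
tcp_rot: [-177.4, 0.1, 1.8]
wrist_force: [0.9, -0.7, 0.1]
opening: 0.0852
grasp_force: 0.0
```

Run:
```python
from h import *
o=bot.get_obs();im=camera("wrist");cv2.imwrite("pics/w2.png",im);np.save("w2.npy",np.array([*o["ee_pos"],*o["tcp_rot"]]))
k=cam("wrist",o);p,e=fit(k,im,FLG,[.421,.412,-2]);print(p,e)
Rz=R.from_euler('z',p[2],degrees=True).as_matrix()
H=np.array([[-.032,-.03,.012],[-.032,.03,.012],[.034,0,.012]])@Rz.T+[p[0],p[1],0];print(proj(k,H))
u=proj(k,[[.421,.412,.012]])[0].astype(int)
for q in proj(k,H): cv2.drawMarker(im,tuple(q.round().astype(int).tolist()),(0,0,255),cv2.MARKER_CROSS,5)
y0,x0=max(u[1]-130,0),max(u[0]-130,0);print(x0,y0)
crop("w2c",im,x0,y0,x0+260,min(400,y0+260),2.3)
t=camera("top");cv2.imwrite("pics/top2.png",t);print(fit(cam("top"),t,BAR,[.43,-.088,-6],pad=6),fit(cam("top"),t,FIX,[.606,-.068,-3.6],pad=6))
```

```text
[ 0.42106566  0.41426251 -2.16562462] 0.010844186572845298
[[ 4.54059264e+01  1.89786568e+02]
 [-8.49233793e-02  1.86189614e+02]
 [ 1.26646126e+01  1.36071915e+02]]
0 33
(array([ 0.43369376, -0.06995669, -5.55980273]), np.float64(0.4158592848904268)) (array([ 0.60324639, -0.06725373, -0.54654831]), np.float64(0.11718128805894026))
```

View pics/w2c.png

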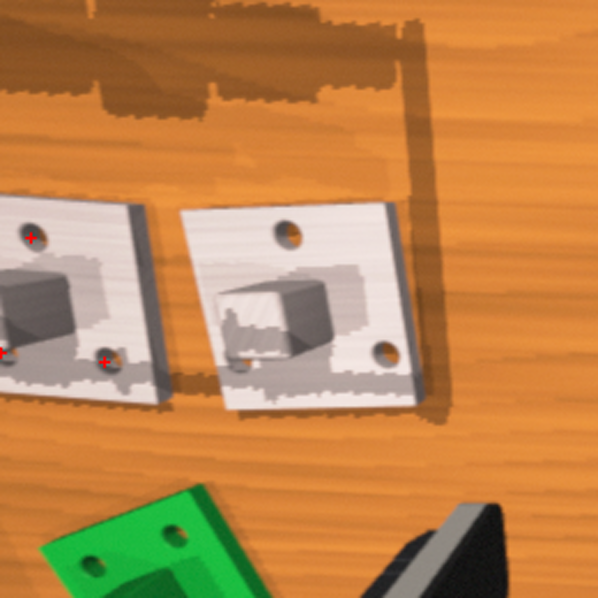

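The crosses match the holes on flange_a at the left of the crop. The arm is still short of the target, so I continue.

```bash
python3 -c "
from h import *
o=bot.get_obs();print(o['q'],o['qd'],o['ee_pos'],o['tcp_rot'])
move([.42,.412,.2],-2.2)"
```

```text
[  1.72561902  -9.69317768  -0.99744995  98.87146449   2.63131162
 179.94202856] [-0.03476333 -0.01962062  2.08762424  1.25387677 -0.06140116  0.04688031] [0.4347383  0.02618727 0.25922588] [-1.77368512e+02  1.73075271e-01  1.78352960e+00]
shift [  -2.5 -383.    76.9] turn 4.0
```

Call:
send_rows(
  targets="0 0 0 -20 0;0 0 0 -20 0;0 0 0 -20 0;0 0 0 -20 0",
)

```text
time: 4.92
ee_pos: [0.4352, 0.0262, 0.2605]
tcp_rot: [-177.5, -0.8, 21.6]
wrist_force: [-0.3, -0.0, 0.2]
opening: 0.0854
grasp_force: 0.0
```

```bash
python3 -c "
from h import *
o=bot.get_obs();print(o['q'],o['ee_pos'],o['tcp_rot'])
move([.42,.412,.2],177.8)"
```

```text
[  1.72291289  -9.69242     -0.84963082  98.91893825   2.63363203
 160.14438914] [0.43519553 0.02619199 0.26052762] [-177.49688953   -0.82260608   21.55880136]
shift [ 126.8 -361.3   78.2] turn -156.2
```

The last joint hit its +180° limit, which left a 2.6° tilt. I'll cancel it by mirroring the move at the -180° limit: spin first, then push towards -y.

Call:
send_rows(
  targets="0 0 0 -90 0;0 0 0 -90 0;0 0 0 -90 0;0 0 0 -90 0;0 0 0 -90 0;0 0 0 -90 0;0 0 0 -90 0;0 0 0 -90 0;0 0 0 -90 0;0 0 0 -180 0;0 0 0 -179 0;0 0 0 -179 0;0 0 0 -179 0;0 0 0 -179 0;0 0 0 -179 0;0 0 0 -179 0;0 0 0 -179 0;0 0 0 -179 0;0 0 0 -179 0",
)

```text
time: 7.3
ee_pos: [0.4351, 0.0262, 0.2604]
tcp_rot: [177.5, 0.8, -159.4]
wrist_force: [0.1, 0.5, -0.9]
opening: 0.0855
grasp_force: 0.0
```

Call:
send_rows(
  targets="0 0 0 -80 0;0 0 0 -80 0;0 0 0 -80 0;0 0 0 -80 0;0 0 0 -80 0;0 0 0 -80 0;0 0 0 -80 0;0 0 0 -80 0;0 0 0 -157 0;0 0 0 -157 0;0 0 0 -157 0;0 0 0 -157 0;0 0 0 -157 0;0 0 0 -157 0;0 0 0 -157 0;0 0 0 -157 0",
)

```text
time: 9.3
ee_pos: [0.4351, 0.0262, 0.2603]
tcp_rot: [-177.4, 0.3, -2.3]
wrist_force: [0.4, -0.5, -0.5]
opening: 0.0854
grasp_force: 0.0
```

```bash
python3 -c "
from h import *
o=bot.get_obs();print(o['q'],o['ee_pos'],o['tcp_rot'])
move([.435,-.36,.26],-2)"
```

```text
[   1.72319544   -9.6922282    -0.87315813   98.91289033    2.63461616
 -175.93943272] [0.4351121  0.02619652 0.26031834] [-177.37862469    0.28007953   -2.3331211 ]
shift [ 15.6 385.5 -17.4] turn -0.3
```

Call:
send_rows(
  targets="16 385 -17 0 0;16 385 -17 0 0;16 385 -17 0 0;16 385 -17 0 0;16 385 -17 0 0",
)

```text
time: 9.93
ee_pos: [0.4547, -0.0526, 0.2597]
tcp_rot: [-180.0, 0.4, -6.7]
wrist_force: [0.3, -0.4, -0.9]
opening: 0.0853
grasp_force: 0.0
```

```bash
python3 -c "
from h import *
o=bot.get_obs();print(o['q'],o['ee_pos'],o['tcp_rot'])"
```

```text
[-6.60071523e+00 -6.47174510e+00  1.93221257e+00  9.87933938e+01
  6.48399572e-03 -1.79895089e+02] [ 0.45465432 -0.05257858  0.25966855] [-179.9942291     0.38944733   -6.70562874]
```

Tilt is gone. Next I spin the other way while travelling over flange_a.

```bash
python3 -c "
from h import *
move([.421,.414,.24],177.8)"
```

```text
shift [ -87.8 -459.5   20.3] turn 175.5
```

Call:
send_rows(
  targets="-30 -60 10 85 0;-88 -200 20 85 0;-88 -260 20 85 0;-88 -320 20 85 0;-88 -459 20 85 0;-88 -459 20 85 0;-88 -459 20 85 0;-88 -459 20 85 0;-88 -459 20 170 0;-88 -459 20 170 0;-88 -459 20 175 0;-88 -459 20 175 0;-88 -459 20 175 0;-88 -459 20 175 0;-88 -459 20 175 0;-88 -459 20 175 0;-88 -459 20 175 0;-88 -459 20 175 0;-88 -459 20 175 0",
)

```text
time: 12.3
ee_pos: [0.42, 0.4136, 0.2402]
tcp_rot: [180.0, -0.4, 178.5]
wrist_force: [-0.4, -0.0, 0.2]
opening: 0.0854
grasp_force: 0.0
```

Run:
```python
from h import *
o=bot.get_obs();im=camera("wrist");cv2.imwrite("pics/w3.png",im);np.save("w3.npy",np.array([*o["ee_pos"],*o["tcp_rot"]]))
print(o["q"],o["ee_pos"],o["tcp_rot"])
k=cam("wrist",o);p,e=fit(k,im,FLG,[.421,.414,-2]);print(p,e)
move([p[0],p[1],.10],p[2]+180)
t=camera("top");cv2.imwrite("pics/top3.png",t);T=cam("top");print(fit(T,t,FIX,[.606,-.068,-3.6],pad=6),fit(T,t,BAR,[.43,-.088,-6],pad=6))
```

```text
[44.41477405 11.0381487  17.82664669 97.03897478  0.29823583 45.89679775] [0.42000302 0.4135864  0.24020755] [179.97230783  -0.38847885 178.51741829]
[ 0.42038666  0.41338939 -1.8336387 ] 0.027381719390932716
shift [ -1.3  -0.2 140.2] turn 0.3
(array([ 0.60874896, -0.06851068, -3.5836513 ]), np.float64(0.034824660042644444)) (array([ 0.43209672, -0.08575862, -5.51581116]), np.float64(0.02422145328719723))
```

```bash
python3 -c "
from h import *
move([.4206,.4136,.018],178.1)"
```

```text
shift [ -2.    0.  222.3] turn 0.4
```

Call:
send_rows(
  targets="-2 0 60 0.4 0;-2 0 120 0.4 0;-2 0 170 0.4 0;-2 0 200 0.4 0;-2 0 222 0.4 0;-2 0 222 0.4 0;-2 0 222 0.4 0;-2 0 222 0.4 255;-2 0 222 0.4 255;-2 0 222 0.4 255;-2 0 222 0.4 255;-2 0 222 0.4 255;-2 0 222 0.4 255;-2 0 222 0.4 255;-2 0 222 0.4 255;-2 0 222 0.4 255;-2 0 222 0.4 255",
  newtons=50,
)

```text
time: 14.52
ee_pos: [0.421, 0.4135, 0.0189]
tcp_rot: [179.9, -0.3, 177.9]
wrist_force: [-0.9, -1.7, 6.1]
opening: 0.0335
grasp_force: 52.0
```

Call:
send_rows(
  targets="0 0 -60 0 255;0 0 -120 0 255;0 0 -181 0 255;0 0 -181 0 255;0 0 -181 0 255",
)

```text
time: 15.15
ee_pos: [0.4216, 0.413, 0.1974]
tcp_rot: [-179.9, -0.5, 177.9]
wrist_force: [-0.5, -1.2, -5.1]
opening: 0.0337
grasp_force: 52.9
```

```bash
python3 -c "
from h import *
o=bot.get_obs();print(o['opening'],o['wrist_force'])
move([.421,-.068,.2],176.4);move([.607,-.068,.2],176.4)
im=camera('wrist');print(fit(cam('wrist',o),im,FLG,[o['ee_pos'][0],o['ee_pos'][1],-2],z=o['ee_pos'][2]-.0185))"
```

```text
0.0336889408475779 [-0.51295698 -1.1652403  -5.07169978]
shift [ -16.9 -480.7   -2.2] turn 1.5
shift [-202.8 -473.9   -3.7] turn 1.5
(array([ 0.42166595,  0.4129641 , -2.07639153]), np.float64(0.1185933522834027))
```

Call:
send_rows(
  targets="-17 -60 -2 1.5 255;-17 -120 -2 1.5 255;-17 -480 -2 1.5 255;-17 -480 -2 1.5 255;-17 -480 -2 1.5 255;-17 -480 -2 1.5 255;-17 -480 -2 1.5 255;-17 -480 -2 1.5 255;-17 -480 -2 1.5 255;-203 -474 -4 1.5 255;-203 -474 -4 1.5 255;-203 -474 -4 1.5 255;-203 -474 -4 1.5 255;-203 -474 -4 1.5 255;-203 -474 -4 1.5 255;-203 -474 -4 1.5 255",
)

```text
time: 17.2
ee_pos: [0.6068, -0.0677, 0.203]
tcp_rot: [180.0, -0.3, 176.4]
wrist_force: [0.1, -0.1, -4.8]
opening: 0.0338
grasp_force: 54.2
```

Run:
```python
from h import *
o=bot.get_obs();im=camera("wrist");cv2.imwrite("pics/w4.png",im);np.save("w4.npy",np.array([*o["ee_pos"],*o["tcp_rot"]]))
print(o["q"],o["ee_pos"],o["tcp_rot"],o["wrist_force"],o["opening"])
move([.6073,-.068,.07],176.4);move([.6073,-.068,.044],176.4)
```

```text
[-6.36671362e+00  1.32763700e+01  1.63013494e+01  9.33000779e+01
  2.70502539e-03 -2.77541535e+00] [ 0.60682183 -0.06769549  0.20300468] [179.98397745  -0.27464483 176.40873364] [ 0.05334719 -0.1379558  -4.75307388] 0.03375484517974203
shift [ -1.   -0.2 133. ] turn 0.0
shift [ -1.1  -0.2 159. ] turn 0.0
```

View pics/w4.png

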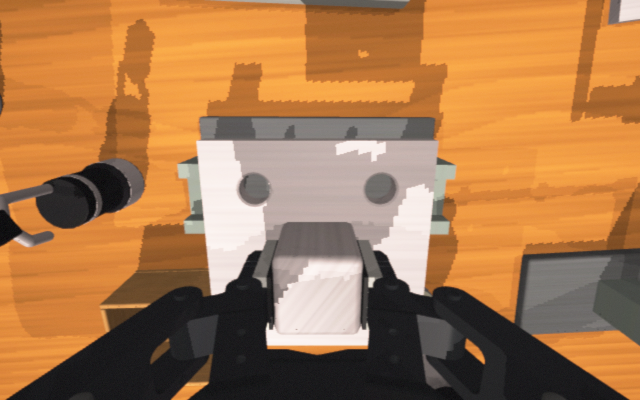

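The flange hangs square over the fixture, with its holes at (254,188) and (380,188). I check the x offset numerically.

Run:
```python
from h import *
o=obsof("w4.npy");k=cam("wrist",o);z=o["ee_pos"][2]-.0185+.012
f=o["ee_pos"];Rz=R.from_euler('z',-3.6,degrees=True).as_matrix()
print("pred px",proj(k,np.array([[-.032,-.03,0],[-.032,.03,0],[-.055,-.055,0],[-.055,.055,0]])@Rz.T+[f[0],f[1],z]))
print("plate near edge corners",proj(k,np.array([[-.06,-.115,.02],[-.06,.115,.02],[-.06,-.115,0]])@Rz.T+[.607,-.068,0]))
```

```text
pred px [[252.57870588 189.1946771 ]
 [380.13472438 189.11263755]
 [194.4538452  139.79146799]
 [438.14924617 139.62557429]]
plate near edge corners [[197.41736648 116.90104254]
 [435.39188209 116.73490343]
 [204.2800638  116.30122534]]
```

Call:
send_rows(
  targets="-2 0 50 0 255;-2 0 100 0 255;-2 0 130 0 255;-2 0 137 0 255;-2 0 140 0 255;-2 0 143 0 255;-2 0 145 0 255;-2 0 147 0 255;-2 0 149 0 255;-2 0 149 0 255",
)

```text
time: 18.5
ee_pos: [0.6084, -0.0678, 0.0525]
tcp_rot: [180.0, -0.4, 176.4]
wrist_force: [0.5, -0.6, -5.4]
opening: 0.0335
grasp_force: 54.2
```

Call:
send_rows(
  targets="0 0 3 0 255;0 0 6 0 255;0 0 8 0 255;0 0 10 0 255;0 0 12 0 255;0 0 13 0 255;0 0 13 0 255",
)

```text
time: 19.38
ee_pos: [0.6084, -0.0678, 0.0397]
tcp_rot: [180.0, -0.4, 176.4]
wrist_force: [-0.4, 0.4, -5.8]
opening: 0.0336
grasp_force: 54.2
```

Call:
send_rows(
  targets="0 0 0.7 0 255;0 0 1.2 0 255;0 0 1.2 0 255;0 0 1.2 0 150;0 0 1.2 0 90;0 0 1.2 0 90;0 0 1.2 0 90;0 0 1.2 0 90",
)

```text
time: 20.38
ee_pos: [0.6084, -0.0678, 0.0385]
tcp_rot: [180.0, -0.4, 176.4]
wrist_force: [-0.3, 0.4, -0.2]
opening: 0.055
grasp_force: 0.0
```

Call:
send_rows(
  targets="0 0 -60 0 60;0 0 -120 0 0;0 0 -180 0 0;60 0 -210 45 0;120 0 -210 92 0;177 -15 -210 92 0;177 -15 -210 92 0;177 -15 -210 92 0;177 -15 -210 92 0;177 -15 -210 92 0;177 -15 -210 92 0;177 -15 -210 92 0;177 -15 -210 92 0;177 -15 -210 92 0",
)

```text
time: 22.12
ee_pos: [0.4322, -0.0719, 0.2498]
tcp_rot: [-179.6, -0.0, 84.5]
wrist_force: [-0.5, 0.2, -0.4]
opening: 0.0855
grasp_force: 0.0
```

Run:
```python
from h import *
o=bot.get_obs();im=camera("wrist");cv2.imwrite("pics/w5.png",im);np.save("w5.npy",np.array([*o["ee_pos"],*o["tcp_rot"]]))
print(o["q"],o["ee_pos"],o["tcp_rot"],o["wrist_force"])
k=cam("wrist",o);p,e=fit(k,im,BAR,[.431,-.085,-6]);print("bar",p,e)
print("fl",fit(k,im,FLG,[.608,-.068,-3.6],z=.02,mask=grey(im,100)),"fix",fit(k,im,FIX+[np.array(b)+[0,0,.02] for b in FLG],[.608,-.068,-3.6]))
move([p[0],p[1],.0],p[2]+90)
```

```text
[-9.42894736e+00 -9.38481312e+00 -1.76450422e+00  9.79891572e+01
 -2.09593978e-02  8.60271851e+01] [ 0.43222722 -0.07188481  0.24976413] [-1.79630586e+02 -4.64619653e-03  8.45439200e+01] [-0.54364385  0.2423332  -0.43510655]
bar [ 0.43110838 -0.08413146 -5.89931657] 0.006932380615550001
fl (array([ 0.60966829, -0.06751619, -4.18960605]), np.float64(0.1397425170646851)) fix (array([ 0.608132  , -0.0682671 , -3.83238817]), np.float64(0.02297009325848988))
shift [-12.3   1.7 249.7] turn 0.4
```

View pics/w5.png

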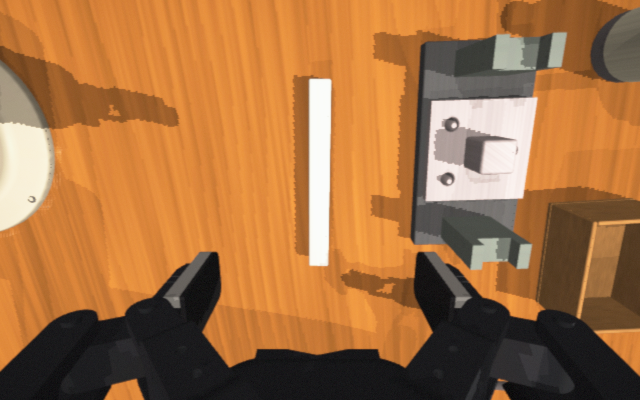

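The flange is seated, with studs showing at (451,125) and (448,180). The bar fit is clean, so I grasp it.

Call:
send_rows(
  targets="-12 2 60 0.4 0;-12 2 120 0.4 0;-12 2 180 0.4 0;-12 2 220 0.4 0;-12 2 238 0.4 0;-12 2 246.5 0.4 0;-12 2 246.5 0.4 0;-12 2 246.5 0.4 255;-12 2 246.5 0.4 255;-12 2 246.5 0.4 255;-12 2 246.5 0.4 255;-12 2 246.5 0.4 255;-12 2 246.5 0.4 255;-12 2 246.5 0.4 255;-12 2 246.5 0.4 255;-12 2 246.5 0.4 255",
  newtons=50,
)

```text
time: 24.18
ee_pos: [0.4317, -0.0839, 0.0037]
tcp_rot: [-179.7, 0.0, 84.0]
wrist_force: [-1.4, 0.1, 5.5]
opening: 0.023
grasp_force: 50.6
```

Call:
send_rows(
  targets="0 0 -50 0 255;0 0 -100 0 255;0 0 -156 0 255;0 0 -156 0 255;0 0 -156 0 255",
)

```text
time: 24.8
ee_pos: [0.4321, -0.0839, 0.158]
tcp_rot: [-179.5, -0.0, 84.0]
wrist_force: [-0.1, -0.5, -2.8]
opening: 0.0231
grasp_force: 50.5
```

```bash
python3 -c "
from h import *
o=bot.get_obs();print(o['opening'],o['wrist_force'],o['ee_pos'])
move([.608,-.0678,.16],86.3)"
```

```text
0.023135809253616343 [-0.14213747 -0.45933989 -2.77267574] [ 0.43210044 -0.08386788  0.15796514]
shift [ 34.3 173.2  -3.4] turn -2.3
```

Call:
send_rows(
  targets="12 60 -3 -1 255;24 120 -3 -2.3 255;34 173 -3 -2.3 255;34 173 -3 -2.3 255;34 173 -3 -2.3 255;34 173 -3 -2.3 255;34 173 -3 -2.3 255",
)

```text
time: 25.68
ee_pos: [0.6074, -0.0683, 0.1619]
tcp_rot: [-179.7, -0.0, 86.3]
wrist_force: [0.5, 0.3, -2.3]
opening: 0.0229
grasp_force: 50.9
```

Run:
```python
from h import *
o=bot.get_obs();im=camera("wrist");cv2.imwrite("pics/w6.png",im)
print(o["q"],o["ee_pos"],o["tcp_rot"],o["opening"])
k=cam("wrist",o);print("fix",fit(k,im,FIX+[np.array(b)+[0,0,.02] for b in FLG]+[np.array(b)+[0,0,o['ee_pos'][2]-.0037] for b in BAR],[.608,-.068,-3.7]))
move([.6080,-.0678,.0935],86.3)
```

```text
[-6.41913082e+00  1.29293911e+01  1.13415520e+01  8.87243568e+01
 -5.63850329e-04  8.72900146e+01] [ 0.60742683 -0.06834203  0.16186585] [-1.79688127e+02 -1.41975022e-02  8.62908175e+01] 0.022871501910723475
fix (array([ 0.6070653 , -0.0686384 , -3.81582728]), np.float64(0.07892032113283601))
shift [ 0.5  0.7 68.4] turn -0.0
```

View pics/w6.png

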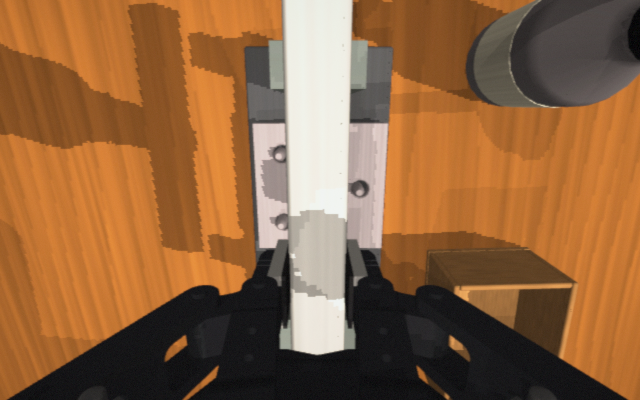

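The bar is centred over the post (270–367, centre 318). I lower it.

Call:
send_rows(
  targets="0.5 0.5 30 0 255;0.5 0.5 55 0 255;0.5 0.5 64 0 255;0.5 0.5 68 0 255;0.5 0.5 70 0 255;0.5 0.5 71.5 0 255;0.5 0.5 72.5 0 255;0.5 0.5 72.5 0 255",
)

```text
time: 26.72
ee_pos: [0.6085, -0.0677, 0.0897]
tcp_rot: [-179.7, -0.0, 86.3]
wrist_force: [-3.1, 0.1, 5.6]
opening: 0.0232
grasp_force: 51.9
```

Call:
send_rows(
  targets="0 0 -0.5 0 200;0 0 -0.5 0 140;0 0 -0.5 0 90;0 0 -0.5 0 60;0 0 -0.5 0 60;0 0 -0.5 0 60;0 0 -40 0 60;0 0 -90 0 0;0 0 -140 0 0;0 0 -170 0 0;0 0 -170 0 0",
)

```text
time: 28.1
ee_pos: [0.6101, -0.0679, 0.2613]
tcp_rot: [-179.9, -0.0, 86.3]
wrist_force: [-0.3, 0.2, -0.1]
opening: 0.0853
grasp_force: 0.0
```

Run:
```python
from h import *
o=bot.get_obs();im=camera("wrist");cv2.imwrite("pics/w7.png",im);np.save("w7.npy",np.array([*o["ee_pos"],*o["tcp_rot"]]))
print(o["q"],o["ee_pos"],o["tcp_rot"],o["opening"])
k=cam("wrist",o);h=cv2.cvtColor(im,cv2.COLOR_BGR2HSV);print("bar",fit(k,im,BAR,[.608,-.068,-3.7],z=.086,mask=((h[...,1]<40)&(h[...,2]>190)).astype(float)))
im=cv2.imread("pics/w1.png");K=cam("wrist",obsof("w1.npy"))
h=cv2.cvtColor(im,cv2.COLOR_BGR2HSV);d=h[...,2]<70
print("noses",ray(K,[[449,146],[529,202]],.01))
crop("w1t",im,410,110,640,270,3.4)
```

```text
[-6.34919900e+00  1.51778149e+01  2.51214036e+01  1.00063842e+02
 -1.23771058e-03  8.73405383e+01] [ 0.61009481 -0.0678916   0.26129031] [-1.79879819e+02 -4.34333397e-03  8.63102594e+01] 0.0852630528389567
bar (array([ 0.60807309, -0.0689506 , -3.6111799 ]), np.float64(0.19996751051517786))
noses [[ 0.60100089 -0.280514    0.01      ]
 [ 0.50896825 -0.40484691  0.01      ]]
```

View pics/w1t.png

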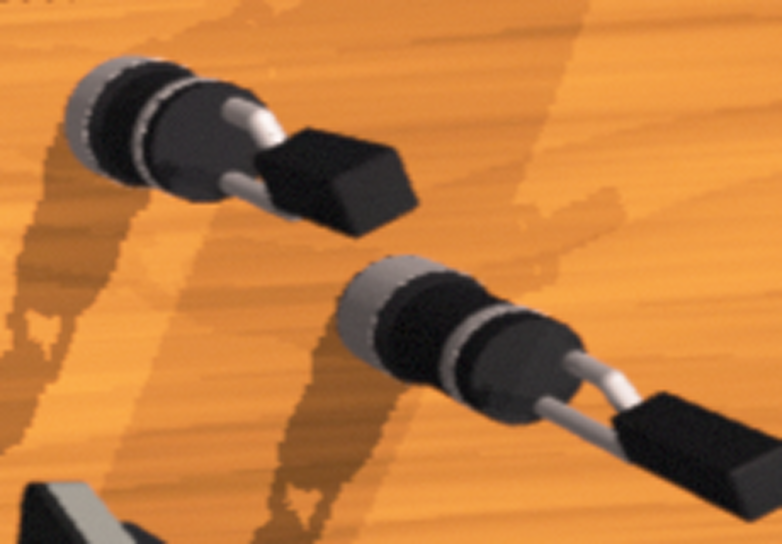

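The bar lies in the saddles. I need a closer look at the tools to get their headings.

```bash
python3 -c "
from h import *
move([.555,-.31,.33],86.3)"
```

```text
shift [-245.2  -39.3  -70.6] turn 0.0
```

Call:
send_rows(
  targets="0 0 -50 0 0;-60 -20 -70 0 0;-245 -39 -70 0 0;-245 -39 -70 0 0;-245 -39 -70 0 0;-245 -39 -70 0 0;-245 -39 -70 0 0;-245 -39 -70 0 0;-245 -39 -70 0 0",
)

```text
time: 29.28
ee_pos: [0.5554, -0.3086, 0.3289]
tcp_rot: [-179.6, -0.0, 86.4]
wrist_force: [-0.5, 0.0, -0.4]
opening: 0.0853
grasp_force: 0.0
```

Run:
```python
from h import *
o=bot.get_obs();im=camera("wrist");cv2.imwrite("pics/w8.png",im);np.save("w8.npy",np.array([*o["ee_pos"],*o["tcp_rot"]]))
print(o["q"],o["ee_pos"],o["tcp_rot"])
t=camera("top");cv2.imwrite("pics/top8.png",t)
```

```text
[-28.98895603  22.7539051   42.68131645 110.26434626  -0.14391261
  64.59836628] [ 0.55543893 -0.30856326  0.32887467] [-1.79633906e+02 -1.45338772e-02  8.64130544e+01]
```

View pics/w8.png

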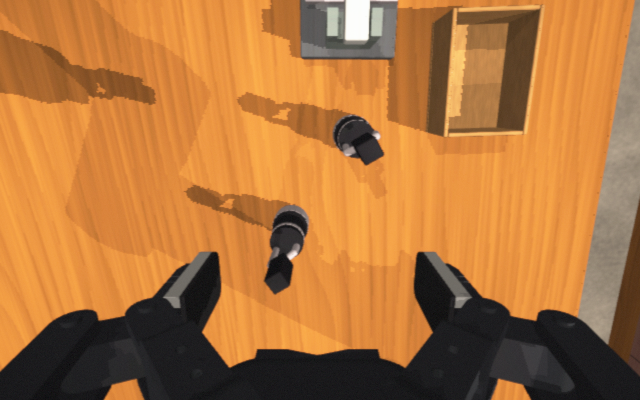

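Only two tools are there, with noses at (352,135) and (291,220). I fit them in both views, including the hook heading.

```bash
cat >> h.py <<'E'
TOOL=[cyl(.026,0,.015),cyl(.022,0,.085),box(0,0,.02,.02,.137,.183),box(-.018,0,.008,.008,.085,.125),box(.018,0,.008,.008,.112,.125),
 box(-.018,0,.008,.008,.118,.126)+box(-.008,0,.008,.008,.131,.137),box(.018,0,.008,.008,.118,.126)+box(.008,0,.008,.008,.131,.137),box(0,0,.02,.008,.131,.139)]
def dark(im):
    h=cv2.cvtColor(im,cv2.COLOR_BGR2HSV); return ((h[...,1]<100)|(h[...,2]<70)).astype(float)
E
python3 - <<'E'
from h import *
for f in("w1","w8"):
    im=cv2.imread(f"pics/{f}.png");k=cam("wrist",obsof(f+".npy"))
    for g in([.601,-.281],[.509,-.405]):
        p,_=min((fit(k,im,TOOL,[*g,a],mask=dark(im)) for a in(0,90)),key=lambda r:r[1])
        rs=sorted([fit(k,im,TOOL,[p[0],p[1],a],mask=dark(im),pad=5) for a in range(0,360,30)],key=lambda r:r[1])
        print(f,[(r[0].round(4),round(r[1],4)) for r in rs[:4]])
E
```

```text
w1 [(array([  0.6029,  -0.2798, 273.0225]), np.float64(0.0467)), (array([ 0.6031, -0.2797, 91.0959]), np.float64(0.0468)), (array([  0.6029,  -0.2798, 272.143 ]), np.float64(0.0479)), (array([ 0.603 , -0.2797, 91.031 ]), np.float64(0.0483))]
w1 [(array([ 0.5079, -0.4062, 36.78  ]), np.float64(0.0596)), (array([ 0.5081, -0.406 , 79.8924]), np.float64(0.061)), (array([ 0.5078, -0.4064, 37.2547]), np.float64(0.0614)), (array([ 0.5079, -0.4061, 81.345 ]), np.float64(0.065))]
w8 [(array([ 0.6015, -0.2794, 24.6645]), np.float64(0.0419)), (array([ 0.6015, -0.2795, 25.65  ]), np.float64(0.0425)), (array([  0.6012,  -0.2796, 204.2548]), np.float64(0.043)), (array([  0.6015,  -0.2795, 206.5431]), np.float64(0.044))]
w8 [(array([  0.5071,  -0.4055, 274.4863]), np.float64(0.0436)), (array([ 0.5072, -0.4056, 92.4648]), np.float64(0.0441)), (array([  0.5072,  -0.4055, 273.1982]), np.float64(0.0445)), (array([ 0.5072, -0.4057, 91.9279]), np.float64(0.0449))]
```

Run:
```python
from h import *
k=cam("wrist",obsof("w1.npy"))
for n,c,u,l in(("A",[.602,-.2796],[479.1,140.9],[477.1,163.5]),("B",[.5075,-.4058],[577.6,215.3],[568.8,229.1])):
    for zu,zl in((.114,.087),(.087,.114)):
        a=ray(k,[u],zu)[0,:2]-c;b=ray(k,[l],zl)[0,:2]-c
        print(n,"upper z",zu,"u",(a*1e3).round(1),"l",(b*1e3).round(1))
```

```text
A upper z 0.114 u [17.8  6.5] l [-13.3  -6. ]
A upper z 0.087 u [14.1 -6.5] l [-7.7  6.9]
B upper z 0.114 u [16.6  9.4] l [-12.4  -4.2]
B upper z 0.087 u [  5.9 -12.6] l [-0.5 17.2]
```

Run:
```python
from h import *
V=[(cam("wrist",obsof(f+".npy")),cv2.imread(f"pics/{f}.png")) for f in("w1","w8")]
for n,c in(("A",[.602,-.2796]),("B",[.5075,-.4058])):
    # grip only: cost of black pixels
    out=[]
    for a in range(0,48,3):
        e=[]
        for k,im in V:
            mk=dark(im);s=silh(k,TOOL,[*c,a],0,mk.shape,4);roi=cv2.dilate((silh(k,TOOL,[*c,20],0,mk.shape,1)>0).astype(np.uint8),np.ones((13,13)))>0
            e.append(min(np.abs(np.roll(s,(i,j),(0,1))-mk)[roi].mean() for i in(-1,0,1) for j in(-1,0,1)))
        out.append((a,*np.round(e,4)))
    print(n,*out,sep="\n")
```

```text
A
(0, np.float64(0.0842), np.float64(0.0587))
(3, np.float64(0.0815), np.float64(0.0567))
(6, np.float64(0.0793), np.float64(0.0551))
(9, np.float64(0.0769), np.float64(0.0534))
(12, np.float64(0.0751), np.float64(0.0504))
(15, np.float64(0.0721), np.float64(0.0474))
(18, np.float64(0.0696), np.float64(0.0453))
(21, np.float64(0.066), np.float64(0.0435))
(24, np.float64(0.0621), np.float64(0.0422))
(27, np.float64(0.0581), np.float64(0.0416))
(30, np.float64(0.0561), np.float64(0.0436))
(33, np.float64(0.0529), np.float64(0.0465))
(36, np.float64(0.0502), np.float64(0.0502))
(39, np.float64(0.05), np.float64(0.0538))
(42, np.float64(0.0513), np.float64(0.0582))
(45, np.float64(0.0528), np.float64(0.0621))
B
(0, np.float64(0.1103), np.float64(0.0798))
(3, np.float64(0.1076), np.float64(0.0782))
(6, np.float64(0.1041), np.float64(0.0774))
(9, np.float64(0.1009), np.float64(0.0759))
(12, np.float64(0.0955), np.float64(0.0739))
(15, np.float64(0.0909), np.float64(0.0719))
(18, np.float64(0.0863), np.float64(0.07))
(21, np.float64(0.0822), np.float64(0.0668))
(24, np.float64(0.078), np.float64(0.0638))
(27, np.float64(0.0732), np.float64(0.0603))
(30, np.float64(0.0682), np.float64(0.058))
(33, np.float64(0.0636), np.float64(0.055))
(36, np.float64(0.0606), np.float64(0.0527))
(39, np.float64(0.0604), np.float64(0.0504))
(42, np.float64(0.0625), np.float64(0.0504))
(45, np.float64(0.0637), np.float64(0.05))
```

Run:
```python
from h import *
im=cv2.imread("pics/w8.png")
a=cv2.resize(im[105:175,320:395],None,fx=5,fy=5,interpolation=cv2.INTER_CUBIC);b=cv2.resize(im[200:300,255:315],None,fx=5,fy=5,interpolation=cv2.INTER_CUBIC)
c=np.zeros((500,680,3),np.uint8);c[:350,:375]=a;c[:,380:]=b;c=cv2.convertScaleAbs(c,alpha=1.7,beta=20);cv2.imwrite("pics/w8t.png",c)
```

```text
(no output)
```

View pics/w8t.png

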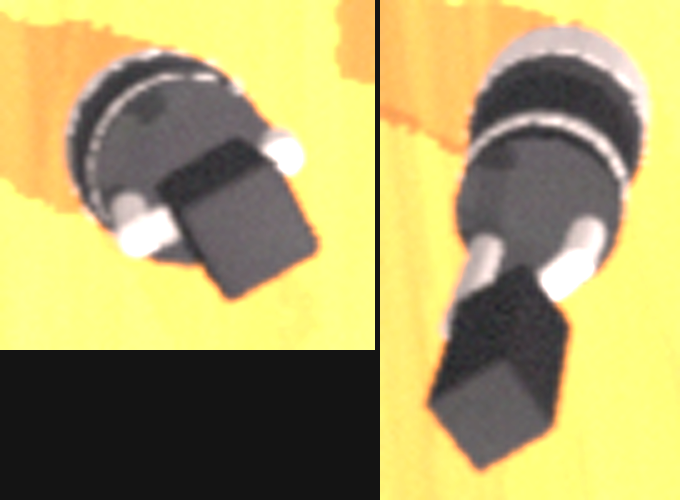

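Run:
```python
from h import *
k=cam("wrist",obsof("w8.npy"))
A=np.array([[190,210],[278,168],[317,248],[232,299]])/5+[320,105]-.4
B=(np.array([[429,404],[500,360],[555,425],[482,470]])-[380,0])/5+[255,200]-.4
for c in(A,B):
    p=ray(k,c,.183)[:,:2]; e=np.roll(p,-1,0)-p
    print("centre",p.mean(0).round(4),"len",np.linalg.norm(e,axis=1).round(4),"ang",(np.degrees(np.arctan2(e[:,1],e[:,0]))%90).round(1))
```

```text
centre [ 0.6029 -0.2805] len [0.0167 0.0158 0.0172 0.0177] ang [22.2 24.8 28.3 23.3]
centre [ 0.508  -0.4052] len [0.0174 0.0177 0.018  0.0178] ang [30.5 32.5 30.9 30.4]
```

A heads about 25°, with its lip at +x, and B about 31°. I measure the crossbar in the top image and plan the grasp of A.

Run:
```python
from h import *
k=cam("top");g=grey(cv2.imread("pics/top8.png"));im=cv2.imread("pics/top8.png").astype(int)
s=cv2.cvtColor(im.astype(np.uint8),cv2.COLOR_BGR2HSV)[...,1].astype(float)
for c in range(217,307,5):
    col=255-s[168:182,c]; w=np.clip(col-col.min()-40,0,None); print(c,round((w*np.arange(168,182)).sum()/max(w.sum(),1),1),int(w.sum()),end=" | ")
print()
r=255-s[160:168].mean(0);print([(c,int(r[c])) for c in range(215,308) if r[c]>r[210:310].mean()+30])
w=[(c,int((255-s[170:180,c]).sum())) for c in range(216,306)];print(w)
move([.6022,-.28,.25],115);move([.6022,-.28,.145],115)
```

```text
217 0.0 0 | 222 172.0 962 | 227 173.5 263 | 232 173.4 263 | 237 173.5 272 | 242 173.4 262 | 247 173.5 292 | 252 173.5 328 | 257 173.4 321 | 262 173.4 298 | 267 173.4 268 | 272 173.4 286 | 277 173.4 268 | 282 173.4 253 | 287 173.4 254 | 292 173.4 271 | 297 173.5 292 | 302 170.5 74 | 
[(219, 168), (220, 229), (221, 232), (222, 220), (299, 182), (300, 230), (301, 224), (302, 128)]
[(216, 793), (217, 794), (218, 922), (219, 1484), (220, 1859), (221, 1882), (222, 1845), (223, 1589), (224, 1313), (225, 1242), (226, 1224), (227, 1227), (228, 1228), (229, 1221), (230, 1225), (231, 1221), (232, 1227), (233, 1224), (234, 1224), (235, 1225), (236, 1226), (237, 1233), (238, 1222), (239, 1228), (240, 1228), (241, 1221), (242, 1226), (243, 1230), (244, 1228), (245, 1225), (246, 1228), (247, 1304), (248, 1438), (249, 1301), (250, 1262), (251, 1272), (252, 1283), (253, 1292), (254, 1288), (255, 1288), (256, 1289), (257, 1284), (258, 1290), (259, 1280), (260, 1274), (261, 1275), (262, 1264), (263, 1254), (264, 1231), (265, 1222), (266, 1224), (267, 1226), (268, 1233), (269, 1230), (270, 1226), (271, 1224), (272, 1295), (273, 1435), (274, 1271), (275, 1215), (276, 1222), (277, 1219), (278, 1214), (279, 1212), (280, 1211), (281, 1212), (282, 1214), (283, 1214), (284, 1215), (285, 1218), (286, 1215), (287, 1219), (288, 1217), (289, 1223), (290, 1230), (291, 1227), (292, 1228), (293, 1221), (294, 1223), (295, 1217), (296, 1222), (297, 1311), (298, 1570), (299, 1818), (300, 1874), (301, 1775), (302, 1120), (303, 824), (304, 790), (305, 789)]
shift [31.8 45.4 78.7] turn -28.6
shift [ 31.8  46.1 183.7] turn -28.6
```

Call:
send_rows(
  targets="32 46 60 -10 0;32 46 79 -20 0;32 46 79 -28.6 0;32 46 79 -28.6 0;32 46 79 -28.6 0;32 46 120 -28.6 0;32 46 150 -28.6 0;32 46 175 -28.6 0;32 46 184 -28.6 0;32 46 184 -28.6 0;32 46 184 -28.6 0;32 46 184 -28.6 255;32 46 184 -28.6 255;32 46 184 -28.6 255;32 46 184 -28.6 255;32 46 184 -28.6 255;32 46 184 -28.6 255;32 46 184 -28.6 255;32 46 184 -28.6 255;32 46 184 -28.6 255",
  newtons=60,
)

```text
time: 31.88
ee_pos: [0.6019, -0.2808, 0.1446]
tcp_rot: [-179.7, -0.2, 114.9]
wrist_force: [1.1, -1.3, 1.6]
opening: 0.0195
grasp_force: 59.5
```

Run:
```python
from h import *
k=cam("top");print(ray(k,[[221,173.45],[300.4,173.45],[248,173.45],[273,173.45]],.27))
o=bot.get_obs();print(o["q"],o["ee_pos"],o["tcp_rot"],o["opening"],o["wrist_force"])
```

```text
[[0.58567103 0.39373947 0.27      ]
 [0.58542771 0.12411419 0.27      ]
 [0.58558836 0.30212746 0.27      ]
 [0.58551174 0.2172334  0.27      ]]
[-24.9569526   20.48559066  18.74645735  88.59689941  -0.1189537
  40.13552714] [ 0.60189625 -0.28077111  0.14457931] [-179.69245121   -0.18022727  114.90738538] 0.019450700632698905 [ 1.05696018 -1.31009687  1.55371204]
```

Crossbar at x=0.5855, with slots at y=0.174, 0.259 and 0.344. I lift A and move in front of slot2.

Call:
send_rows(
  targets="0 0 -20 0 255;0 0 -60 0 255;0 0 -110 0 255;0 0 -150 0 255;0 0 -172 0 255;0 0 -172 0 255;0 0 -172 0 255",
)

```text
time: 32.75
ee_pos: [0.6028, -0.2808, 0.3144]
tcp_rot: [-179.6, -0.3, 114.9]
wrist_force: [0.6, -0.7, -2.8]
opening: 0.0195
grasp_force: 59.1
```

Run:
```python
from h import *
o=bot.get_obs();print(o["q"],o["ee_pos"],o["tcp_rot"],o["opening"],o["wrist_force"])
move([.47,-.20,.317],90);move([.49,.2594,.317],90)
```

```text
[-24.92035117  27.42182872  47.34758125 110.44698222  -0.12250106
  40.16559233] [ 0.60283325 -0.28075808  0.314363  ] [-179.57019201   -0.31930157  114.91341608] 0.019500443732104914 [ 0.62679985 -0.70548754 -2.75561567]
shift [129.2 -86.5  -1.3] turn 24.9
shift [537.4 125.2  -0.6] turn 24.9
```

Call:
send_rows(
  targets="60 -40 -1 5 255;110 -75 -1 10 255;129 -86 -1 20 255;180 -60 -1 25 255;250 -25 -1 25 255;537 125 -1 25 255;537 125 -1 25 255;537 125 -1 25 255;537 125 -1 25 255;537 125 -1 25 255;537 125 -1 25 255;537 125 -1 25 255;537 125 -1 25 255;537 125 -1 25 255;537 125 -1 25 255;537 125 -1 25 255",
)

```text
time: 34.75
ee_pos: [0.4902, 0.2583, 0.3187]
tcp_rot: [-179.6, -0.0, 89.9]
wrist_force: [0.4, -0.1, -3.5]
opening: 0.0194
grasp_force: 60.7
```

Run:
```python
from h import *
o=bot.get_obs();im=camera("wrist");cv2.imwrite("pics/w9.png",im);np.save("w9.npy",np.array([*o["ee_pos"],*o["tcp_rot"]]))
print(o["q"],o["ee_pos"],o["tcp_rot"],o["opening"],o["wrist_force"])
k=cam("wrist",o);print("bar ends/collars px",proj(k,[[.5855,y,.27] for y in(.124,.2172,.302,.394)]))
move([.588,.2594,.3166],90)
```

```text
[ 27.68029893   9.0305785   24.49487819 105.75965981   0.21227675
 117.81616432] [0.49021117 0.258344   0.3187252 ] [-1.79639713e+02 -4.99200081e-02  8.98634305e+01] 0.019366305742701706 [ 0.39481792 -0.10821286 -3.49400921]
bar ends/collars px [[448.66549937 395.06239314]
 [464.01160603 281.57601608]
 [481.56908057 151.73629714]
 [506.23530925 -30.67354718]]
shift [ 1.2 97.8  1.5] turn -0.1
```

View pics/w9.png

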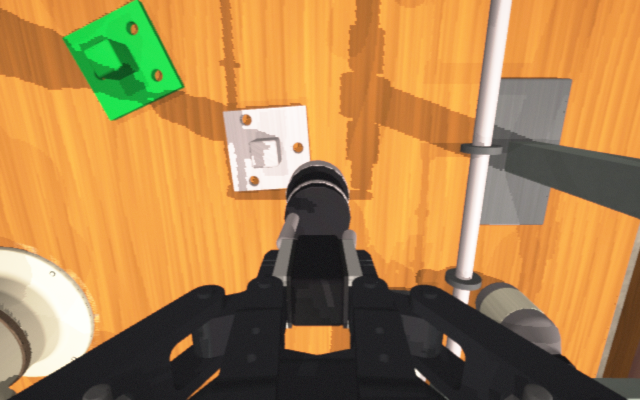

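The collars at (482,149) and (464,278) match the prediction, and the hook's lip faces the rod. I advance so the rod enters the hook.

Call:
send_rows(
  targets="2 25 1 0 255;2 45 1 0 255;2 60 1 0 255;2 70 1 0 255;2 78 1 0 255;2 86 1 0 255;2 92 1 0 255;2 96 1 0 255;2 96 1 0 255;2 96 1 0 255",
)

```text
time: 36.05
ee_pos: [0.586, 0.2607, 0.317]
tcp_rot: [-179.6, -0.0, 89.9]
wrist_force: [-0.5, -0.9, -4.0]
opening: 0.0193
grasp_force: 60.7
```

Call:
send_rows(
  targets="0 0 4 0 255;0 0 8 0 255;0 0 12 0 255;0 0 16 0 255;0 0 20 0 255;0 0 23 0 255;0 0 26 0 255;0 0 28 0 255;0 0 30 0 255;0 0 32 0 255;0 0 34 0 255;0 0 36 0 255;0 0 36 0 255;0 0 36 0 255;0 0 36 0 255",
)

```text
time: 37.92
ee_pos: [0.5859, 0.2607, 0.281]
tcp_rot: [-179.6, -0.0, 89.9]
wrist_force: [0.4, 0.5, -2.7]
opening: 0.0196
grasp_force: 60.8
```

Run:
```python
from h import *
o=bot.get_obs();print(o["ee_pos"],o["wrist_force"],o["torque"])
```

```text
[0.58587272 0.26072492 0.28103874] [ 0.36811916  0.45932012 -2.6624764 ] [-0.00413247  0.05605125  0.02825737]
```

Call:
send_rows(
  targets="0 0 1.5 0 255;0 0 3 0 255;0 0 4.5 0 255;0 0 6 0 255;0 0 7.5 0 255;0 0 9 0 255;0 0 10.5 0 255;0 0 12 0 255;0 0 13 0 255;0 0 14 0 255;0 0 14 0 255;0 0 14 0 255;0 0 14 0 255",
)

```text
time: 39.55
ee_pos: [0.5858, 0.2608, 0.267]
tcp_rot: [-179.6, -0.0, 89.9]
wrist_force: [0.9, 0.0, 0.2]
opening: 0.0193
grasp_force: 61.2
```

```bash
cat >> h.py <<'E'
def force(n=15):
    f=[]
    for _ in range(n): camera("top"); f.append(bot.get_obs()["wrist_force"])
    f=np.array(f); print("F",f.mean(0).round(2),"sd",f.std(0).round(2),bot.get_obs()["ee_pos"].round(4),round(bot.get_obs()["time"],1))
E
python3 -c "
from h import *
force()"
```

```text
F [ 2.14  0.17 -0.49] sd [0.5  0.4  0.54] [0.5858 0.2607 0.2669] 40.3
```

Call:
send_rows(
  targets="0 0.7 0.7 0 255;0 1.5 1.4 0 255;0 1.5 2 0 255;0 1.5 2 0 255;0 1.5 2 0 255",
)

```text
time: 40.92
ee_pos: [0.5868, 0.2607, 0.2648]
tcp_rot: [-179.6, -0.0, 89.9]
wrist_force: [-5.2, -0.5, -1.6]
opening: 0.0194
grasp_force: 61.1
```

```bash
python3 -c "
from h import *
force()"
```

```text
F [-5.65 -0.   -0.51] sd [0.53 0.24 0.62] [0.5868 0.2607 0.2648] 41.7
```

Call:
send_rows(
  targets="0 -0.4 0 0 255;0 -0.8 0 0 255;0 -0.8 0 0 255;0 -0.8 0 0 255",
)

```text
time: 42.18
ee_pos: [0.5866, 0.2608, 0.265]
tcp_rot: [-179.6, -0.0, 89.9]
wrist_force: [-2.9, -0.2, -0.3]
opening: 0.0192
grasp_force: 61.2
```

```bash
python3 -c "
from h import *
force()"
```

```text
F [-2.15  0.11 -0.25] sd [0.47 0.55 0.39] [0.5865 0.2608 0.2649] 42.9
```

Call:
send_rows(
  targets="0 -0.5 0.3 0 255;0 -0.5 0.5 0 255;0 -0.5 0.5 0 255;0 -0.5 0.5 0 255",
)

```text
time: 43.42
ee_pos: [0.5862, 0.2607, 0.2645]
tcp_rot: [-179.7, -0.0, 89.9]
wrist_force: [1.7, 0.0, 0.5]
opening: 0.0194
grasp_force: 61.2
```

```bash
python3 -c "
from h import *
force(12)"
```

```text
F [2.22 0.07 0.13] sd [0.62 0.53 0.38] [0.586  0.2607 0.2645] 44.0
```

Call:
send_rows(
  targets="0 -0.0 0 0 192;0 0 0 0 186;0 0 0 0 180;0 0 0 0 172;0 0 0 0 164;0 0 0 0 150;0 0 0 0 130;0 0 0 0 130;0 0 -5 0 130;0 0 -15 0 130;0 0 -35 0 130;0 0 -60 0 130;0 0 -80 0 130;0 0 -80 0 130",
)

```text
time: 45.78
ee_pos: [0.5869, 0.2609, 0.3463]
tcp_rot: [-179.8, -0.1, 89.9]
wrist_force: [-0.0, -0.1, -0.2]
opening: 0.0415
grasp_force: 0.0
```

Run:
```python
from h import *
k=cam("top");
for i in range(2):
    im=camera("top");cv2.imwrite(f"pics/top1{i}.png",im)
o=bot.get_obs();print(o["q"],o["ee_pos"],o["tcp_rot"],o["opening"],o["wrist_force"])
im=camera("wrist");cv2.imwrite("pics/w10.png",im);np.save("w10.npy",np.array([*o["ee_pos"],*o["tcp_rot"]]))
move([.47,.10,.36],121);move([.5077,-.4055,.30],121);move([.5077,-.4055,.145],121)
```

```text
[ 23.88135611  25.35490193  48.07335937 113.04572849   0.19078671
 113.97053854] [0.58669815 0.26079833 0.34400282] [-1.79623445e+02 -4.13703923e-02  8.99101367e+01] 0.04173294511373799 [-0.42430866  0.28211382  0.62842472]
shift [-160.9 -116.4  -15.6] turn -31.1
shift [-666.3  -77.5   43.9] turn -31.1
shift [-666.4  -76.3  198.9] turn -31.1
```

Call:
send_rows(
  targets="0 -50 0 0 130;0 -110 -5 0 60;-160 -116 -5 -10 0;-220 -116 -5 -20 0;-280 -116 -5 -31 0;-666 -78 0 -31 0;-666 -78 0 -31 0;-666 -78 0 -31 0;-666 -78 0 -31 0;-666 -78 0 -31 0;-666 -78 0 -31 0;-666 -78 0 -31 0;-666 -78 0 -31 0;-666 -78 44 -31 0;-666 -78 44 -31 0;-666 -78 44 -31 0;-666 -78 44 -31 0",
)

```text
time: 48.05
ee_pos: [0.5075, -0.4046, 0.3044]
tcp_rot: [-179.8, 0.1, 121.0]
wrist_force: [-0.4, -0.1, 0.9]
opening: 0.0853
grasp_force: 0.0
```

Run:
```python
from h import *
o=bot.get_obs();print(o["q"],o["ee_pos"],o["tcp_rot"],o["opening"])
im=camera("wrist");cv2.imwrite("pics/w11.png",im);np.save("w11.npy",np.array([*o["ee_pos"],*o["tcp_rot"]]))
k=cam("wrist",o);print("B",proj(k,[[.5077,-.4055,.183]]),fit(k,im,TOOL,[.5077,-.4055,31],mask=dark(im),pad=6))
move([.5077,-.4055,.145],121)
t=camera("top");cv2.imwrite("pics/top11.png",t);T=cam("top")
print("bar",fit(T,t,BAR,[.608,-.068,-3.6],z=.086,mask=((lambda h:(h[...,1]<40)&(h[...,2]>170))(cv2.cvtColor(t,cv2.COLOR_BGR2HSV))).astype(float),pad=4))
# crossbar row now
s=cv2.cvtColor(t,cv2.COLOR_BGR2HSV)[...,1].astype(float)
for c in(227,232,237,280,285,290): 
    col=255-s[166:184,c]; w=np.clip(col-col.min()-40,0,None); print(c,round((w*np.arange(166,184)).sum()/max(w.sum(),1),1))
```

```text
[-38.4727242   22.92697264  39.99419952 107.06297179  -0.20035696
  20.56210167] [ 0.5075182  -0.40457685  0.30438939] [-1.79813902e+02  7.43537463e-02  1.20965287e+02] 0.08527570154200999
B [[317.34827031 193.14091125]] (array([ 0.50674864, -0.40507884, 27.9097137 ]), np.float64(0.0472107564239459))
shift [ -0.6   0.2 159. ] turn -0.0
bar (array([ 0.60800548, -0.06831736, -3.42537638]), np.float64(0.15764912825288427))
227 174.0
232 174.0
237 174.0
280 173.9
285 173.9
290 174.1
```

Call:
send_rows(
  targets="-1 0 50 0 0;-1 0 95 0 0;-1 0 130 0 0;-1 0 150 0 0;-1 0 159 0 0;-1 0 159 0 0;-1 0 159 0 0;-1 0 159 0 255;-1 0 159 0 255;-1 0 159 0 255;-1 0 159 0 255;-1 0 159 0 255;-1 0 159 0 255;-1 0 159 0 255;-1 0 159 0 255;-1 0 159 0 255",
  newtons=60,
)

```text
time: 50.15
ee_pos: [0.5067, -0.4059, 0.1416]
tcp_rot: [-179.7, -0.2, 120.9]
wrist_force: [1.0, 1.4, 3.9]
opening: 0.0194
grasp_force: 59.6
```

Call:
send_rows(
  targets="0 0 -20 0 255;0 0 -60 0 255;0 0 -110 0 255;0 0 -150 0 255;0 0 -170 0 255;0 0 -170 0 255;0 0 -170 0 255",
)

```text
time: 51.02
ee_pos: [0.5076, -0.4061, 0.3094]
tcp_rot: [-179.6, -0.4, 120.9]
wrist_force: [-0.3, -0.1, -4.6]
opening: 0.0192
grasp_force: 59.1
```

Run:
```python
from h import *
force(12);o=bot.get_obs();print(o["q"],o["tcp_rot"],o["opening"])
move([.44,-.25,.315],90);move([.44,.1755,.297],90)
```

```text
F [-0.4   0.29 -3.99] sd [0.44 0.6  0.39] [ 0.5077 -0.406   0.3115] 51.6
[-38.55910351  24.05446983  42.35300736 108.61325371  -0.20051603
  20.53057145] [-179.70184664   -0.22440494  120.91029187] 0.01964003368640143
shift [168.7  22.   -3. ] turn 30.9
shift [533.7 240.7  15.3] turn 30.9
```

Call:
send_rows(
  targets="50 7 -3 5 255;100 14 -3 10 255;169 22 -3 20 255;230 62 0 31 255;534 241 15 31 255;534 241 15 31 255;534 241 15 31 255;534 241 15 31 255;534 241 15 31 255;534 241 15 31 255;534 241 15 31 255;534 241 15 31 255;534 241 15 31 255;534 241 15 31 255",
)

```text
time: 53.38
ee_pos: [0.4403, 0.1749, 0.2976]
tcp_rot: [-179.7, -0.0, 89.8]
wrist_force: [-0.2, -0.4, -4.1]
opening: 0.0193
grasp_force: 60.4
```

Run:
```python
from h import *
o=bot.get_obs();im=camera("wrist");cv2.imwrite("pics/w12.png",im);np.save("w12.npy",np.array([*o["ee_pos"],*o["tcp_rot"]]))
print(o["q"],o["ee_pos"],o["tcp_rot"],o["opening"],o["wrist_force"])
k=cam("wrist",o);print("collars px",proj(k,[[.5868,y,.2483] for y in(.126,.176,.2187,.304)]))
move([.5862,.176,.2945],90)
```

```text
[ 21.55759439  -3.09040761   9.39203207 102.78898533   0.17268013
 111.76199393] [0.44033121 0.17488613 0.2975768 ] [-1.79651280e+02 -4.67191961e-02  8.97949963e+01] 0.01928128709652923 [-0.15038895 -0.42120441 -4.11215726]
collars px [[540.12165962 291.40717052]
 [554.95750878 219.99353816]
 [569.3257643  150.83070794]
 [604.08915648 -16.50586184]]
shift [  1.5 145.9   2.1] turn -0.2
```

View pics/w12.png

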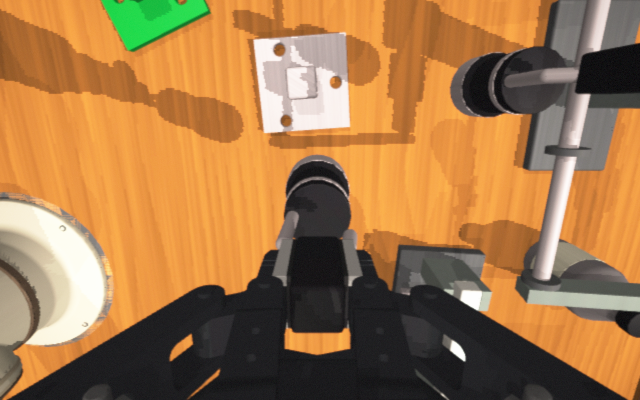

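Tool A hangs properly on the rod, and the collar at (568,149) matches. I bring B's hook onto the rod.

Call:
send_rows(
  targets="1 40 2 0 255;1 75 2 0 255;1 95 2 0 255;1 108 2 0 255;1 118 2 0 255;1 127 2 0 255;1 135 2 0 255;1 141 2 0 255;1 145 2 0 255;1 145.5 2 0 255;1 145.5 2 0 255;1 145.5 2 0 255",
)

```text
time: 54.92
ee_pos: [0.5854, 0.1767, 0.2945]
tcp_rot: [-179.6, -0.0, 89.9]
wrist_force: [0.2, 0.0, -3.7]
opening: 0.0193
grasp_force: 61.2
```

Call:
send_rows(
  targets="0 0 4 0 255;0 0 8 0 255;0 0 12 0 255;0 0 16 0 255;0 0 20 0 255;0 0 23 0 255;0 0 25 0 255;0 0 27 0 255;0 0.3 29 0 255;0 0.6 31 0 255;0 0.9 33 0 255;0 1.2 35 0 255;0 1.2 35 0 255;0 1.2 35 0 255;0 1.2 35 0 255",
)

```text
time: 56.8
ee_pos: [0.5865, 0.1767, 0.2595]
tcp_rot: [-179.6, -0.0, 89.9]
wrist_force: [-0.8, 0.0, -3.9]
opening: 0.0195
grasp_force: 61.2
```

```bash
python3 -c "
from h import *
force()"
```

```text
F [-0.49  0.06 -4.06] sd [0.51 0.63 0.37] [0.5865 0.1768 0.2593] 57.5
```

Call:
send_rows(
  targets="0 0 1 0 255;0 0.2 2 0 255;0 0.4 3 0 255;0 0.6 4 0 255;0 0.8 5 0 255;0 1 6 0 255;0 1 6 0 255;0 1 6 0 255",
)

```text
time: 58.55
ee_pos: [0.5874, 0.1768, 0.2534]
tcp_rot: [-179.6, -0.0, 89.9]
wrist_force: [-1.7, -0.8, -4.4]
opening: 0.0191
grasp_force: 61.3
```

```bash
python3 -c "
from h import *
force(12)"
```

```text
F [-1.81 -0.04 -3.12] sd [0.44 0.49 0.37] [0.5875 0.1767 0.2533] 59.1
```

Call:
send_rows(
  targets="0 0 1.5 0 255;0 0 3 0 255;0 0.2 4.5 0 255;0 0.4 6 0 255;0 0.6 7.5 0 255;0 0.8 9 0 255;0 1 10.5 0 255;0 1.2 12 0 255;0 1.5 13 0 255;0 1.7 14 0 255;0 1.7 14 0 255;0 1.7 14 0 255",
)

```text
time: 60.65
ee_pos: [0.5896, 0.1768, 0.2397]
tcp_rot: [-179.7, -0.1, 89.9]
wrist_force: [5.3, -0.2, 0.1]
opening: 0.0189
grasp_force: 61.8
```

```bash
python3 -c "
from h import *
force(12)"
```

```text
F [ 5.07 -0.28  0.62] sd [0.44 0.63 0.48] [0.5896 0.1768 0.2397] 61.2
```

Call:
send_rows(
  targets="0 0.4 0 0 255;0 0.8 0 0 255;0 0.8 0 0 255;0 0.8 0 0 255",
)

```text
time: 61.75
ee_pos: [0.5898, 0.1768, 0.2393]
tcp_rot: [-179.6, -0.0, 89.9]
wrist_force: [2.5, -0.6, -0.0]
opening: 0.0193
grasp_force: 61.8
```

```bash
python3 -c "
from h import *
force(12)"
```

```text
F [2.31 0.01 0.05] sd [0.67 0.49 0.29] [0.5899 0.1768 0.2393] 62.4
```

Call:
send_rows(
  targets="0 0.3 0.5 0 255;0 0.6 1 0 255;0 0.8 2 0 255;0 0.8 2 0 255;0 0.8 2 0 255",
)

```text
time: 62.98
ee_pos: [0.5906, 0.1767, 0.2373]
tcp_rot: [-179.6, -0.0, 89.9]
wrist_force: [-1.2, 0.2, -0.8]
opening: 0.0192
grasp_force: 61.7
```

```bash
python3 -c "
from h import *
force(12)"
```

```text
F [-1.49  0.02 -0.47] sd [0.36 0.34 0.51] [0.5906 0.1767 0.2373] 63.6
```

Call:
send_rows(
  targets="0 0 0.7 0 255;0 0 1.4 0 255;0 0.1 2 0 255;0 0.1 2 0 255;0 0.1 2 0 255",
)

```text
time: 64.2
ee_pos: [0.591, 0.1768, 0.2354]
tcp_rot: [-179.7, -0.0, 89.9]
wrist_force: [1.4, -0.3, 1.1]
opening: 0.0189
grasp_force: 61.7
```

```bash
python3 -c "
from h import *
force(15)"
```

```text
F [ 1.71 -0.33  0.6 ] sd [0.49 0.53 0.45] [0.5909 0.1768 0.2354] 65.0
```

Call:
send_rows(
  targets="0 0.3 0 0 255;0 0.3 0 0 255;0 0.3 0 0 255;0 0.3 0 0 255;0 0.3 0 0 255;0 0.3 0 0 255;0 0.3 0 0 192;0 0.3 0 0 186;0 0.3 0 0 180;0 0.3 0 0 172;0 0.3 0 0 164;0 0.3 0 0 150;0 0.3 0 0 130;0 0.3 0 0 130;0 0.3 0 0 130;0 0.3 0 0 130",
)

```text
time: 66.95
ee_pos: [0.5911, 0.1768, 0.2353]
tcp_rot: [-179.6, -0.0, 89.9]
wrist_force: [-0.3, -0.3, -0.4]
opening: 0.0419
grasp_force: 0.0
```

Call:
send_rows(
  targets="0 0 -5 0 130;0 0 -15 0 130;0 0 -35 0 130;0 0 -60 0 130;0 0 -90 0 130;0 0 -110 0 130;0 0 -110 0 130;0 -60 -110 0 130;0 -120 -110 0 130;0 -200 -120 0 130;0 -200 -120 0 130;0 -200 -120 0 130;-100 -200 -120 0 130;-200 -200 -120 0 130;-330 -200 -120 0 130;-330 -200 -120 0 130;-330 -200 -120 0 130;-330 -200 -120 0 130",
)

```text
time: 69.2
ee_pos: [0.3921, -0.1572, 0.3545]
tcp_rot: [-179.5, -0.1, 89.6]
wrist_force: [0.8, 0.2, -0.8]
opening: 0.0419
grasp_force: 0.0
```

Run:
```python
from h import *
o=bot.get_obs();print(o["ee_pos"],o["tcp_rot"],o["opening"],o["q"])
t=camera("top");s=camera("scene");cv2.imwrite("pics/top13.png",t);cv2.imwrite("pics/sc13.png",s)
T=cam("top");S=cam("scene");wh=lambda i:((lambda h:(h[...,1]<60)&(h[...,2]>150))(cv2.cvtColor(i,cv2.COLOR_BGR2HSV))).astype(float)
print(fit(T,t,BAR,[.608,-.068,-3.6],z=.086,mask=wh(t),pad=4),fit(S,s,BAR,[.608,-.068,-3.6],z=.086,mask=wh(s),pad=3))
d=cv2.cvtColor(t,cv2.COLOR_BGR2HSV)[...,1].astype(float)
for c in(227,235,242,293,295):
    col=255-d[166:184,c]; w=np.clip(col-col.min()-40,0,None); print(c,round((w*np.arange(166,184)).sum()/max(w.sum(),1),2))
v=cv2.cvtColor(t,cv2.COLOR_BGR2GRAY); print("expected grip px",proj(T,[[.591,.1768,.2754],[.591,.261,.2754]]), proj(T,[[.591,.26,.225]]))
# tools vs start scene: dark count near the two start places
for g in([.602,-.28,.1],[.5075,-.405,.1]):
    u=proj(S,[g])[0].astype(int); print("old place dark px",(s[u[1]-10:u[1]+10,u[0]-8:u[0]+8].max(2)<70).sum())
cv2.imwrite("pics/end.png",np.vstack([cv2.resize(t[100:250,170:420],(600,360)),cv2.resize(s[120:330,230:480],(600,504))[:236]]))
```

```text
[ 0.39208959 -0.15717419  0.35454292] [-1.79474383e+02 -6.73914766e-02  8.96345176e+01] 0.041863467019784495 [-21.75701063  -6.95794004  12.49527751 109.96720526  -0.12896429
  68.60874114]
(array([ 0.61616471, -0.0485973 , -3.58183349]), np.float64(0.13944504802800628)) (array([ 0.61068878, -0.04279726, -2.9695973 ]), np.float64(0.13202711567898534))
227 173.55
235 173.54
242 173.55
293 177.03
295 173.71
expected grip px [[284.79937061 171.59525094]
 [259.9354581  171.61674853]] [[261.97359715 173.8446265 ]]
old place dark px 0
old place dark px 0
```

The bar fit has moved in y, so it may have been knocked or may just be hidden by the arm. I check with the wrist camera over the fixture.

```bash
python3 -c "
from h import *
move([.53,-.068,.38],86.3)"
```

```text
shift [ 88.6 137.  -26.5] turn 3.4
```

Call:
send_rows(
  targets="30 45 -26 3.4 0;60 100 -26 3.4 0;89 137 -26 3.4 0;89 137 -26 3.4 0;89 137 -26 3.4 0;89 137 -26 3.4 0",
)

```text
time: 70.05
ee_pos: [0.5282, -0.0646, 0.382]
tcp_rot: [-179.7, -0.0, 86.5]
wrist_force: [1.3, 0.1, 0.3]
opening: 0.0852
grasp_force: 0.0
```

Run:
```python
from h import *
o=bot.get_obs();im=camera("wrist");cv2.imwrite("pics/w14.png",im);k=cam("wrist",o);print(o["ee_pos"])
h=cv2.cvtColor(im,cv2.COLOR_BGR2HSV)
# sample along bar's top centre line and the fixture's y axis
Rz=R.from_euler('z',-3.6,degrees=True).as_matrix()
for y in np.arange(-.14,.1451,.01):
    P=Rz@[0,y,0]+[.608,-.0685,.11]; u=proj(k,P)[0].round().astype(int)
    print(round(y,2),u,im[u[1],u[0]] if 0<=u[1]<400 else None,end=";")
print()
for lo in(170,200):
  for y0 in(-.068,-.045):
    print(fit(k,im,BAR,[.608,y0,-3.6],z=.086,mask=((h[...,1]<45)&(h[...,2]>lo)).astype(float),pad=6))
FF=FIX+[np.array(b)+[0,0,.02] for b in FLG]
for y0 in(0,.02): print(fit(k,im,FIX+[np.array(b)+[0,y0,.086] for b in BAR],[.608,-.068,-3.6]))
```

```text
[ 0.52822042 -0.06455772  0.38195392]
-0.14 [376 261] [ 67 155 240];-0.13 [376 254] [ 69 155 240];-0.12 [377 248] [ 70 158 242];-0.11 [377 241] [ 69 158 242];-0.1 [377 234] [ 67 157 241];-0.09 [378 227] [204 217 222];-0.08 [378 220] [250 253 253];-0.07 [379 213] [250 253 253];-0.06 [379 206] [251 253 253];-0.05 [379 199] [251 253 253];-0.04 [380 191] [252 253 253];-0.03 [380 184] [252 253 253];-0.02 [381 176] [252 253 253];-0.01 [381 169] [252 254 253];0.0 [381 161] [253 253 253];0.01 [382 153] [253 253 253];0.02 [382 145] [253 253 253];0.03 [383 137] [252 254 253];0.04 [383 129] [252 253 253];0.05 [384 121] [252 253 253];0.06 [384 112] [252 253 253];0.07 [385 104] [251 253 253];0.08 [385  95] [251 253 253];0.09 [386  86] [251 253 252];0.1 [386  78] [251 253 252];0.11 [387  69] [251 253 252];0.12 [387  59] [251 253 252];0.13 [388  50] [ 65 127 203];0.14 [388  41] [ 57 124 205];
(array([ 0.616687  , -0.05356301, -4.05694105]), np.float64(0.17738717851943708))
(array([ 0.61682716, -0.0505767 , -4.01531202]), np.float64(0.17017234625930278))
(array([ 0.61753242, -0.04919688, -4.05293648]), np.float64(0.1272239295962809))
(array([ 0.61728119, -0.05047039, -4.07592543]), np.float64(0.12251906638095895))
(array([ 0.60698947, -0.06736649, -3.94824901]), np.float64(0.03764865214750197))
(array([ 0.60713809, -0.06851565, -4.18257172]), np.float64(0.02180291198723766))
```

The bar has been pushed about 2 cm along +y. I measure it precisely.

Run:
```python
from h import *
im=cv2.imread("pics/w14.png");o=bot.get_obs();k=cam("wrist",o)
m=(im.min(2)>244).astype(np.uint8);n,L,st,ce=cv2.connectedComponentsWithStats(m[:, :]);i=1+np.argmax(st[1:,4]);print(st[i])
b=L==i
for r in range(60,232,12):
    c=np.where(b[r])[0]; 
    if len(c): print(r,c.min(),c.max(),end=" | ")
print()
mk=b.astype(float)
for z in(.086,.09,.102): print(z,fit(k,im,[box(0,0,.024,.22,.0239,.024)],[.612,-.05,-3.6],z=z,mask=mk,pad=8))
# fixture from same view
g=grey(im);print("fix",fit(k,im,FIX+[np.array(q)+[0,.0185,.086] for q in BAR],[.608,-.068,-3.6]))
```

```text
[ 374   53   27  174 2852]
60 383 398 | 72 382 398 | 84 381 398 | 96 381 397 | 108 380 396 | 120 379 395 | 132 379 394 | 144 378 394 | 156 377 393 | 168 377 392 | 180 376 391 | 192 375 390 | 204 375 389 | 216 374 387 | 
0.086 (array([ 0.61345763, -0.05130735, -3.53934447]), np.float64(0.08095390691546907))
0.09 (array([ 0.61197968, -0.05181818, -3.24622237]), np.float64(0.0875793724308839))
0.102 (array([ 0.60911062, -0.05330522, -3.74928222]), np.float64(0.10952277398944792))
fix (array([ 0.60720575, -0.0681537 , -4.27600506]), np.float64(0.02056196312606867))
```

The bar sits at about (0.6115, -0.051), so it needs to go back. I regrasp it.

```bash
python3 -c "
from h import *
move([.611,-.051,.17],86.4);move([.611,-.051,.0898],86.4)"
```

```text
shift [ 18.7  83.  211.7] turn 0.1
shift [ 18.7  83.5 291.9] turn 0.1
```

Call:
send_rows(
  targets="10 50 40 0 0;19 83 100 0 0;19 83 160 0 0;19 83 212 0 0;19 83 212 0 0;19 83 250 0 0;19 83.5 275 0 0;19 83.5 288 0 0;19 83.5 291.5 0 0;19 83.5 291.5 0 0;19 83.5 291.5 0 120;19 83.5 291.5 0 150;19 83.5 291.5 0 165;19 83.5 291.5 0 255;19 83.5 291.5 0 255;19 83.5 291.5 0 255;19 83.5 291.5 0 255;19 83.5 291.5 0 255;19 83.5 291.5 0 255",
  newtons=50,
)

```text
time: 72.47
ee_pos: [0.6115, -0.0502, 0.09]
tcp_rot: [-179.7, -0.0, 86.5]
wrist_force: [0.0, 0.2, 5.4]
opening: 0.0228
grasp_force: 50.7
```

Call:
send_rows(
  targets="0 0 -8 0 255;0 0 -20 0 255;0 0 -35 0 255;0 0 -35 0 255;0 0 -35 0 255",
)

```text
time: 73.1
ee_pos: [0.6115, -0.0502, 0.1244]
tcp_rot: [-179.6, -0.0, 86.5]
wrist_force: [-0.3, 0.2, -3.4]
opening: 0.0234
grasp_force: 49.8
```

Run:
```python
from h import *
o=bot.get_obs();im=camera("wrist");k=cam("wrist",o);print(o["ee_pos"],o["tcp_rot"],o["opening"],o["wrist_force"])
cv2.imwrite("pics/w15.png",im)
# far (+y) end of the bar in tool terms
m=(im.min(2)>225).astype(np.uint8);Rz=R.from_euler('z',o["tcp_rot"][2]-90,degrees=True).as_matrix()
z=o["ee_pos"][2]+.0203
for y in np.arange(.09,.125,.0025):
    u=proj(k,Rz@[0,y,0]+[o["ee_pos"][0],o["ee_pos"][1],z])[0].round().astype(int); print(round(y,4),u,im[u[1],u[0]].tolist() if 0<=u[1]<400 else None,end="; ")
print();print("fix",fit(k,im,FIX+[np.array(q)+[0,.0175,.12] for q in BAR],[.608,-.068,-3.6]))
```

```text
[ 0.61145724 -0.05017463  0.12435439] [-1.79611232e+02 -1.83752618e-02  8.65120763e+01] 0.023374900295291625 [-0.25568193  0.17080985 -3.42793321]
0.09 [317  45] [229, 239, 239]; 0.0925 [317  37] [229, 238, 238]; 0.095 [317  29] [228, 238, 237]; 0.0975 [317  21] [229, 238, 238]; 0.1 [317  12] [229, 237, 237]; 0.1025 [317   4] [227, 237, 236]; 0.105 [317  -5] None; 0.1075 [317 -13] None; 0.11 [317 -22] None; 0.1125 [317 -31] None; 0.115 [317 -40] None; 0.1175 [317 -49] None; 0.12 [317 -58] None; 0.1225 [317 -68] None; 0.125 [317 -77] None; 
fix (array([ 0.60720355, -0.06910467, -5.08948969]), np.float64(0.07430320277645518))
```

```bash
python3 -c "
from h import *
move([.6083,-.0672,.12],86.35);move([.6083,-.0672,.0895],86.35)"
```

```text
shift [-17.2  -1.9   4.1] turn 0.2
shift [-17.2  -1.7  34.6] turn 0.2
```

Call:
send_rows(
  targets="-8 -1 1 0.2 255;-17.2 -1.8 4 0.2 255;-17.2 -1.8 4 0.2 255;-17.2 -1.8 12 0.2 255;-17.2 -1.8 20 0.2 255;-17.2 -1.8 26 0.2 255;-17.2 -1.8 30 0.2 255;-17.2 -1.8 32 0.2 255;-17.2 -1.8 33.5 0.2 255;-17.2 -1.8 34.3 0.2 255;-17.2 -1.8 34.3 0.2 255",
)

```text
time: 74.53
ee_pos: [0.6085, -0.0672, 0.0903]
tcp_rot: [-179.6, -0.0, 86.3]
wrist_force: [0.2, 1.2, -3.1]
opening: 0.023
grasp_force: 49.7
```

Call:
send_rows(
  targets="0 0 0 0 200;0 0 0 0 140;0 0 0 0 90;0 0 0 0 60;0 0 0 0 60;0 0 0 0 60;0 0 -40 0 60;0 0 -90 0 0;0 0 -140 0 0;-10 -40 -200 0 0;-18 -83 -250 0 0;-18 -83 -292 0 0;-18 -83 -292 0 0;-18 -83 -292 0 0",
)

```text
time: 76.28
ee_pos: [0.5267, -0.0801, 0.3823]
tcp_rot: [-179.6, -0.0, 86.3]
wrist_force: [-0.4, -0.1, -1.8]
opening: 0.0853
grasp_force: 0.0
```

Run:
```python
from h import *
o=bot.get_obs();im=camera("wrist");cv2.imwrite("pics/w16.png",im);k=cam("wrist",o);print(o["ee_pos"],o["tcp_rot"])
m=(im.min(2)>244).astype(np.uint8);n,L,st,ce=cv2.connectedComponentsWithStats(m);i=1+np.argmax(st[1:,4]);print(st[i]);b=L==i
Rz=R.from_euler('z',-3.6,degrees=True).as_matrix()
P=lambda x,y,z:proj(k,Rz@[x,y,0]+[.608,-.0682,z])[0].round(1)
print("pred ends",P(0,-.11,.11),P(0,.11,.11),"mid edges",P(-.012,0,.11),P(.012,0,.11))
for r in range(60,260,14):
    c=np.where(b[r])[0]
    if len(c): print(r,c.min(),c.max(),end=" | ")
print()
for y in(0,.005,-.005,.018): print(y,fit(k,im,FIX+[np.array(q)+[0,y,.086] for q in BAR],[.608,-.068,-3.6]))
```

```text
[ 0.52667904 -0.08008752  0.38225173] [-1.79615822e+02 -1.93105924e-02  8.63074042e+01]
[ 371   54   26  174 2829]
pred ends [378.4 229.8] [387.7  53.8] mid edges [373.2 148.3] [392.2 148.3]
60 380 396 | 74 379 395 | 88 378 393 | 102 378 393 | 116 377 393 | 130 376 392 | 144 375 391 | 158 375 390 | 172 374 389 | 186 373 388 | 200 372 387 | 214 372 386 | 
0 (array([ 0.60699894, -0.06736903, -3.97884042]), np.float64(0.016006418496514043))
0.005 (array([ 0.60681856, -0.06839633, -3.86395453]), np.float64(0.017764203142029963))
-0.005 (array([ 0.60690796, -0.06717617, -3.80907963]), np.float64(0.023679149723278378))
0.018 (array([ 0.60692548, -0.06839992, -3.9187299 ]), np.float64(0.03674919215080861))
```

The bar is centred again, with its ends at rows 54 and 228 against 54 and 230 predicted. I do a last numeric check of the hung tools, then hand in.

Run:
```python
from h import *
def dk(im,u,r=3): x,y=u.round().astype(int); return im[y-r:y+r+1,x-r:x+r+1].max(2).mean().round(0)
T=cam("top");S=cam("scene");t=camera("top");s=camera("scene")
for y in(.1768,.261,.344): 
    g=[.591,y,.25];b=[.591,y,.15];print(y,"top",dk(t,proj(T,[g])[0]),"scene grip/body",dk(s,proj(S,[g])[0]),dk(s,proj(S,[b])[0]))
a=cv2.imread("pics/sc13.png");d=np.abs(s.astype(int)-a)[100:330,330:640].max(2);print("scene moved px right part",(d>40).sum())
if all(dk(s,proj(S,[[.591,y,.15]])[0])<90 for y in(.1768,.261)): print(ticket.job_done())
```

```text
0.1768 top 30.0 scene grip/body 35.0 81.0
0.261 top 24.0 scene grip/body 36.0 48.0
0.344 top 131.0 scene grip/body 131.0 154.0
scene moved px right part 95
the job is handed in; nothing more can be done
None
```

I handed the job in: flange_a is seated on the studs, the bar is centred in both saddles (I re-laid it after it got pushed about 2 cm along y), and both nut runners hang on the crossbar, in slots 1 and 2, each let go only once the frame was carrying it; the result was not shown to me.

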